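# Under the lift-up shutter: gauge the slim bush

### The arm

A 6-joint arm with a two-finger parallel gripper is mounted at the origin on the work surface. World frame = base frame: x ahead of the robot, y to its left, z up, the work surface at z = 0. Lengths are in mm, angles in rad, forces in N, time in s.
With the tool pointing down it reaches from about 350 to 775 mm from the base axis. Payload 7.3 kg.
Tool frame: the origin (TCP) lies at the centre of the arm's flange, where the gripper is bolted on; the fingertips stand 178 mm ahead of it and the grasp point (between the pads) lies ahead of it (bot.grasp_offset is the z of the grasp point in the tool frame, in mm); z points along the fingers, y is the line along which they close (so a half turn about z gives the same grasp; the last joint's range is limited). The gripper opens to 92 mm and grips with 3 to 60 N. Pads are 19 mm wide; open, the fingers measure 130 mm over their backs; the gripper's body (75 mm by 190 mm) begins 47 mm behind the grasp point.
Start: joints at [-1.473, 0.342, 1.524, -0, 1.275, -0.146], TCP at [126.751, -509.472, 404.741] pointing down, gripper open.
Joint ranges: [-2.53, 2.53], [-0.77, 2.02], [0.04, 2.7], [-1, 4.14], [0.28, 2.66], [-3.11, 3.11]. Speed limits (rad/s): [2.57, 2.57, 3.14, 3.14, 3.14, 3.14].

### API

Orientations are given as a unit quaternion [x, y, z, w].
In Python, from station import bot gives the robot as it stands.
- The arm moves only by the tool move_arm, never from a script. Its argument "series" is a list of rows, each a list of 5 numbers: the shift along the world's x, y, z in cm, then the turn about the world's z in degrees, then the closure, from 0 (fully open) to 1 (shut). In form: [[x, y, z, twist, fingers], ...]. A call has 1 to 20 rows; each row is the pose to reach, as a shift and turn from the pose commanded when the call began; what a row does not reach only later rows make up. A row lasts 1/8 s, in which the tool goes at most 62.5 mm and 10.7 degrees, less where a joint would pass 70% of its speed; a pose out of reach is approached as far as the arm can. A call with a gripper value outside its range is refused whole. The fingers move at their own pace and stop on an object; "squeeze" is the grip in N (left out, the last holds). Time passes only in rows, so rows that repeat a pose let the fingers close. It gives the time, the measured TCP pose, the force, the opening and the grip force at its end, in the units of the state.
- bot.state(): the state, without advancing time (a new reading comes with each control period).
- bot.capture(name): name is "scene" or "side" or "wrist"; returns (picture, depth): 384x512x3 uint8, blue, green, red; 384x512 float32, mm along the optical axis (not along the pixel's ray), 0 where there is no reading.
- bot.calibration(name): a dict with "intrinsics" (3x3 intrinsics, pixels), "eye" and "rotation" of the camera in the world; the wrist camera has in their place "T_tool_cam" (4x4, takes a point from camera to tool coordinates, whose origin is the TCP and whose axes are the flange's). Camera axes: x right, y down, z forward; pixel columns grow to the right and rows downward; lengths in mm; the calibration is good to about 2 mm. A picture is of the moment at which its call begins: read the wrist's pose just before it. calibration takes no time and is no camera call.
- bot.sign_off(): hands the job in; it is judged then, once.
Trained networks look in the newest picture that a camera, given by its name, has taken for a name from the list of things; names that differ only in an ending like _2 or _b are one class to them, and where a whole thing is asked for, a point or a joint stands for the part that bears it (a point fixed in the world has none). Each returns a list of dicts, best first, with "score" (0 to 1); they miss things now and then, are a little off and sometimes report something else, mostly with a low value. They report only what shows in the picture. A call takes as long as a camera call. They do not tell look-alikes from the thing itself.
- bot.look_for(target, camera): "at" ([x, y, z] in mm, in the coordinates of the camera as it stood for that picture, good to about 4 mm: the middle of the surface that is visible of it).
- bot.trace(target, camera): "region" (384x512 bool, what is visible of it).
- bot.place_of(target, camera): "at" ([x, y, z] in mm, in the coordinates of the camera as it stood for that picture, good to about 4 mm: a listed point, or the origin of a listed thing).
The state is a dict: "t": time; "joints": joint angles; "joint_velocities": joint speeds; "joint_efforts": joint torques, N m; "tcp_pos": TCP position; "tool_rot": TCP orientation; "ft_force": force on the tool from outside, world axes, zero at the start; "torque": the same for the moment, N m; "finger_gap": finger opening in mm; "grasp_force": force on a finger pad.
Only numpy, scipy, OpenCV 4.12 (cv2) and the standard library are available. Lean on these libraries where they do the work, as an engineer would, in place of code of your own. Each camera call takes 0.05 s, during which the arm holds its last target. There are 200 camera calls.

### The job

Raise the cage cabinet's clear shutter by its red tab until it stays up by itself, then reach in under it, take out the slimmer of the two brass bushes and stand it on the black rubber mat. Let go, take it again in a grip that can pass between the gauge's jaws, set it on the bench at the gauge's flared mouth and slide it along the bench between the jaws, to leave it standing on the green pad beyond. Handle the bush gently, upright and without dropping it, leave the shutter up, and do not disturb the wide bush, the tin or the other things on the bench.

Things in the scene. Friction and masses are not known exactly. Their poses are not given: they have to be found in the camera images.
- cabinet: Blue cage cabinet, fixed, 400 mm wide (y), 170 deep (x), 235 high; roof and back of rods 50 mm apart. Origin: centre of its underside; +x points away from the robot, into it. Floor: a 5 mm plate. The shutter closes its front, in the plane x = -88 mm, between guide posts 460 mm high with inner faces at y = +-185 mm. A bar behind the shutter under the roof's front edge is 223 mm above the bench.
- shutter (a joint): Shutter travel: 0 shut, 0.220 m fully up. Mass 0.6 kg; a counterweight on the left post tips back as it rises and helps more the higher it is. Below about 0.14 m it drops shut when let go; above that friction holds it. Lifting takes up to 10 N. At 0.20 its lower edge is 206 mm above the bench.
- shutter_tab (a point): Grip point on the red lifting tab: a block 24 mm wide (along cabinet y), 30 mm high, reaching 85 mm towards the robot from the shutter; the point is half-way up it, 62 mm out from the shutter plane. Pinch it across its width, from above or tilted. It is 126 mm above the bench when shut and rises with the shutter, whose top is 100 mm above it.
- shutter_edge (a point): Middle of the shutter's lower edge, in the shutter plane; 6 mm above the bench when shut.
- slim_center (a point): The slim brass bush, a smooth upright cylinder 48 mm in diameter and 60 mm high, about 0.25 kg, standing on the cabinet's floor 35 to 52 mm behind the shutter plane. The point is its centre, half-way up; z is its axis.
- wide_center (a point): The wide brass bush, 56 mm in diameter, 60 mm high, standing beside the slim one in the cabinet (about 120 mm apart, left or right varies); too wide for the gauge. The point is its centre. Leave it where it is.
- tin: Small tin, 54 mm in diameter, 80 mm high, at the back of the cabinet. Origin: centre of its underside. Leave it.
- mat: Black rubber mat, fixed, 110 x 110 mm, 3 mm thick, on the bench. Origin: centre of its underside.
- gauge: Go gauge, fixed: two steel jaws 60 mm long (along its x), 15 thick, 55 high, with a 52 mm wide channel between them along its x; the bench is the channel's floor. Origin: channel's middle, at bench level. Flared plates at its mouth, on the -x side (towards the robot), reach to x = -52 mm, 82 mm apart there. Feet 30 mm wide, 10 high outside the jaws. The green pad is on its +x side.
- gauge_mid (a point): Middle of the gauge's channel at bench level; x runs along the channel, away from the robot.
- pass_pad (a point): Centre of the green pad, a 90 x 90 mm flush mark on the bench, 95 mm beyond the channel's middle.
- glue: Glue bottle, 44 mm in diameter, 150 mm high, standing between mat and gauge. Origin: centre of its underside. Leave it.
- tape: Roll of yellow tape lying flat, 96 mm across, 45 mm high. Origin: centre of its underside. Leave it.
- screwdriver: Screwdriver lying on the bench, about 200 mm long, 26 mm high. Origin: centre of its underside; x along it. Leave it.
- drill: Yellow cordless drill standing on its battery, 115 x 75 mm at the foot, 218 mm high, its nose reaching 135 mm along its x. Origin: centre of its underside. Leave it.
Mind the look-alikes: they are no part of the job. Leave any purple look-alike of the gauge alone. What is shaped like the part that bears slim_center but pink is not meant.

How it is judged (in metres and radians):
On the way, in this order (a step that is already met when the one before it is completed fails the run):
1. the shutter is up at least 100 mm and stays there with nothing touching it (value of joint shutter above 0.1 m and contact force between each of the fingers, the arm and shutter below 0.05 N and height (world z) of slim_center below 0.05 m), for 0.3 s.
2. the slim bush stands upright on the rubber mat, let go (x of slim_center in the frame of mat between -0.05 and 0.05 m and y of slim_center in the frame of mat between -0.05 and 0.05 m and height (world z) of slim_center below 0.037 m and angle between slim_center's own z axis and vertical below 0.12 rad and contact force between each of the fingers, the arm and slim below 0.05 N and linear speed of slim below 0.02 m/s), for 0.2 s.
3. the slim bush is upright on the bench at the gauge's flared mouth (x of slim_center in the frame of gauge_mid between -0.12 and -0.03 m and y of slim_center in the frame of gauge_mid between -0.02 and 0.02 m and height (world z) of slim_center below 0.038 m and angle between slim_center's own z axis and vertical below 0.12 rad).
4. the slim bush is in the channel between the jaws, low on the bench (horizontal distance between slim_center and gauge_mid below 0.012 m and height (world z) of slim_center below 0.04 m and angle between slim_center's own z axis and vertical below 0.12 rad).
At the end, for the whole second after the job is handed in: The slim bush stands upright (within 0.12 rad) and still on the bench with its centre over the green pad beyond the gauge (within 45 mm of its middle each way); the shutter is still up at least 100 mm; the wide bush, tin, glue, tape, screwdriver and drill are within 30 mm of where they began (x of slim_center in the frame of pass_pad between -0.045 and 0.045 m and y of slim_center in the frame of pass_pad between -0.045 and 0.045 m and height (world z) of slim_center below 0.034 m and angle between slim_center's own z axis and vertical below 0.12 rad and linear speed of slim below 0.02 m/s and value of joint shutter above 0.1 m and distance of each of wide_center, tin, glue, tape, screwdriver, drill from where it was at the start of the episode below 0.03 m); the robot touches nothing.
It fails at once if the slim bush tips over (more than 0.6 rad) (angle between slim_center's own z axis and vertical above 0.6 rad).
It fails at once if the slim bush is dropped or thrown (moves faster than 0.45 m/s with no finger on it) (linear speed of slim above 0.45 m/s and contact force between the fingers and slim below 0.01 N).
It fails at once if the wide bush or the tin is tipped or pushed more than 30 mm (distance of any of wide_center, tin from where it was at the start of the episode above 0.03 m or angle between any of wide_center, tin's own z axis and vertical above 0.6 rad).
It fails at once if another thing on the bench is pushed more than 30 mm or the glue bottle is knocked over (distance of any of glue, tape, screwdriver, drill from where it was at the start of the episode above 0.03 m or angle between glue's own z axis and vertical above 0.6 rad).
It also fails if it takes over 72 s, if anything falls off the work surface, if the arm or the gripper's body presses on something with over 40 N, if the wrist force passes 120 N, or if a joint passes its speed limit or range.

## Working session

There is one attempt and no reset: what is moved stays moved. The work goes in short steps, Python scripts to look and compute and a tool call to move; the robot and the scene stay as the last step left them, time stands still between calls to the robot, and variables do not carry over. Pictures are saved under pics/ and viewed, at most 10 in all, crops included, and the job is handed in when it is done.

Besides the shell and the picture viewer there is one more tool, called as name([rows], argument=value, ...), one row to a line, values as JSON. move_arm: Moves the arm, as the interface text tells. Its arguments: {"type":"object","properties":{"series":{"type":"array"},"squeeze":{"type":"number"}},"required":["series"]}

```bash
mkdir -p pics; ls; cat > h.py <<'E'
import numpy as np, cv2
from scipy.spatial.transform import Rotation as R
from station import bot
def cam(name):
    c=bot.calibration(name); K=np.array(c["intrinsics"])
    if name=="wrist":
        s=bot.state(); T=np.array(c["T_tool_cam"]); Rt=R.from_quat(s["tool_rot"]).as_matrix()
        return K, Rt@T[:3,:3], Rt@T[:3,3]+np.array(s["tcp_pos"])
    return K, np.array(c["rotation"]), np.array(c["eye"])
def world(p,C): return C[1]@np.array(p)+C[2]
def px(p,C):
    q=C[1].T@(np.array(p)-C[2]); q=C[0]@q; return q[:2]/q[2]
def cloud(d,C):
    v,u=np.mgrid[:384,:512]; K=C[0]
    P=np.stack([(u-K[0,2])/K[0,0]*d,(v-K[1,2])/K[1,1]*d,d],-1)
    return P@C[1].T+C[2]
E
cat > a.py <<'E'
from h import *
print(bot.grasp_offset, bot.state())
ims=[]
for n in ["scene","side"]:
    C=cam(n); im,d=bot.capture(n); cv2.imwrite(f"pics/{n}0.png",im); np.savez(f"{n}0.npz",im=im,d=d)
    print(n,C[2].round(),C[1].round(2).tolist())
    for t in ["cabinet","shutter_tab","shutter_edge","slim_center","wide_center","tin","mat","gauge","gauge_mid","pass_pad","glue","tape","screwdriver","drill"]:
        for r in bot.place_of(t,n)[:3]:
            w=world(r["at"],C); print(t,round(r["score"],2),w.round().astype(int).tolist(),px(w,C).round().astype(int).tolist())
E
python3 a.py
```

```text
pics
159.20000000000002 {'t': 0.0, 'joints': array([-1.47299887e+00,  3.42732683e-01,  1.52502708e+00,  1.82388566e-05,
        1.27542720e+00, -1.46005514e-01]), 'joint_velocities': array([ 0.00013388,  0.0005059 ,  0.00090656, -0.00078825,  0.00044137,
        0.00247762]), 'joint_efforts': array([-1.04150106e-04, -4.31242418e+01, -2.44215882e+01,  7.18101813e-02,
        5.59618778e-02, -1.05017259e-04]), 'tcp_pos': array([ 126.73966507, -509.32795035,  404.03607433]), 'tool_rot': array([ 9.92579219e-01,  1.21597119e-01,  2.79326612e-05, -7.96713923e-04]), 'ft_force': array([ 0.44938846, -0.67681597,  0.06811956]), 'torque': array([ 0.03913667, -0.01863679, -0.0089539 ]), 'grasp_force': 0.0, 'finger_gap': 92.11896633525667}
scene [1044. -307. 1050.] [0.84, 0.45, -0.14, -0.28]Traceback (most recent call last):
  File "a.py", line 9, in <module>
    w=world(r["at"],C); print(t,round(r["score"],2),w.round().astype(int).tolist(),px(w,C).round().astype(int).tolist())
  File "h.py", line 10, in world
    def world(p,C): return C[1]@np.array(p)+C[2]
                           ~~~~^~~~~~~~~~~~
ValueError: matmul: Input operand 1 has a mismatch in its core dimension 0, with gufunc signature (n?,k),(k,m?)->(n?,m?) (size 3 is different from 4)
```

```bash
sed -i 's/return K, np.array(c\["rotation"\]), /return K, R.from_quat(c["rotation"]).as_matrix(), /' h.py; python3 a.py | grep -v "^159\| *'\|^  "
```

```text
scene [1044. -307. 1050.] [[0.56, 0.67, -0.48], [0.83, -0.45, 0.34], [0.01, -0.59, -0.81]]
cabinet 0.96 [690, 143, -2] [312, 255]
cabinet 0.56 [600, 152, 8] [296, 230]
cabinet 0.16 [492, -300, 1] [144, 282]
shutter_tab 0.62 [544, 159, 126] [290, 193]
shutter_edge 0.97 [602, 148, 8] [295, 231]
slim_center 0.74 [645, 215, 33] [323, 226]
slim_center 0.61 [723, 407, 30] [388, 215]
wide_center 0.57 [636, 92, 37] [288, 244]
tin 0.75 [731, 165, 5] [327, 261]
mat 0.59 [452, -9, -2] [225, 223]
gauge 0.92 [201, -253, -2] [118, 203]
gauge 0.83 [494, -299, -3] [144, 282]
gauge 0.19 [514, -179, -1] [186, 266]
gauge_mid 0.89 [208, -250, -3] [120, 205]
gauge_mid 0.69 [492, -301, 3] [143, 281]
pass_pad 0.96 [285, -293, 3] [117, 227]
pass_pad 0.57 [587, -315, 2] [154, 312]
pass_pad 0.17 [450, -4, -1] [226, 221]
glue 0.94 [514, -178, -4] [187, 266]
tape 0.59 [402, 260, 4] [285, 173]
screwdriver 0.66 [400, 137, -2] [255, 190]
drill 0.61 [442, 488, 1] [344, 153]
drill 0.46 [633, 92, 35] [288, 243]
side [-315.  560.  984.] [[-0.52, -0.58, 0.62], [-0.85, 0.37, -0.37], [-0.01, -0.72, -0.69]]
cabinet 0.56 [690, 144, -2] [194, 173]
shutter_tab 0.59 [537, 159, 126] [212, 173]
shutter_edge 0.58 [598, 154, 7] [205, 191]
slim_center 0.75 [718, 407, 30] [102, 193]
wide_center 0.62 [492, -300, 0] [355, 158]
mat 0.89 [450, -6, -1] [282, 203]
gauge 0.92 [201, -251, -2] [413, 226]
gauge 0.83 [493, -300, -4] [355, 158]
gauge_mid 0.76 [197, -253, 6] [415, 224]
gauge_mid 0.75 [493, -303, -1] [355, 157]
gauge_mid 0.6 [539, 162, 127] [210, 172]
pass_pad 0.89 [282, -293, -2] [403, 201]
pass_pad 0.83 [588, -317, 1] [339, 139]
pass_pad 0.2 [541, 159, 129] [211, 171]
glue 0.63 [512, -172, -2] [317, 169]
tape 0.49 [401, 138, -1] [247, 236]
drill 0.94 [444, 487, 0] [112, 284]
drill 0.24 [448, -8, 1] [283, 203]
```

View pics/scene0.png

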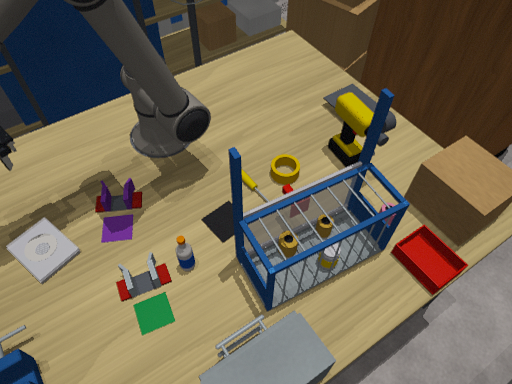

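```bash
ls pics
```

```text
scene0.png
side0.png
```

View pics/side0.png

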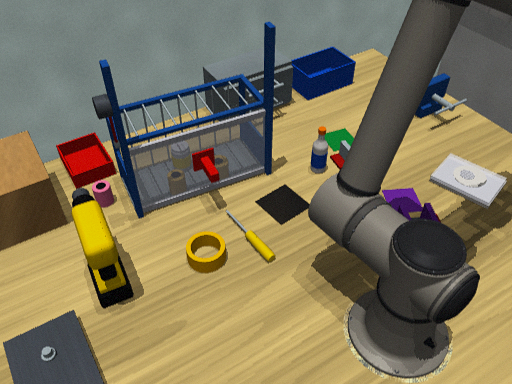

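The scene view shows brass bushes at (323,226) and (288,243) inside the cage, and a pink look-alike at (388,215). The grey gauge is at (144,282), the purple look-alike at (118,203) and the black mat at (225,222). The side view agrees with this.

Reaching under the shutter needs a tilted tool, and the rows only give a turn about z. I'll first test in free air what the arm does at its reach limit.

move_arm([
  [1.2,-5,0,0,0],
  [2.4,-10,0,0,0],
  [3.6,-15,0,0,0],
  [4.8,-20,0,0,0],
  [6,-25,0,0,0],
  [7.2,-30,0,0,0],
  [8.4,-35,0,0,0],
  [9.6,-40,0,0,0],
  [10.8,-45,0,0,0],
  [10.8,-45,0,0,0],
])

```text
t: 2.85
tcp_pos: [201.6, -823.5, 372.0]
tool_rot: [0.992, 0.122, 0.003, 0.024]
ft_force: [-0.2, -0.7, -0.4]
finger_gap: 91.7
grasp_force: 0.0
```

```bash
cat > st.py <<'E'
from h import *
s=bot.state(); M=R.from_quat(s["tool_rot"]).as_matrix()
print(round(s["t"],2),"tcp",s["tcp_pos"].round(1),"j",s["joints"].round(3)); print("z",M[:,2].round(3),"y",M[:,1].round(3),"grasp",(s["tcp_pos"]+159.2*M[:,2]).round(1),s["ft_force"].round(1),s["finger_gap"].round(1))
E
python3 st.py
python3 - <<'E'
from h import *
z=np.load('scene0.npz'); C=cam('scene'); im=z['im']; d=z['d']
cv2.imwrite('pics/crop.png',cv2.resize(im[200:280,250:410],None,fx=5,fy=5,interpolation=cv2.INTER_CUBIC))
P=cloud(d,C)
for n,c in [("A",(645,215)),("B",(636,92))]:
    m=(np.hypot(P[...,0]-c[0],P[...,1]-c[1])<45)&(P[...,2]>55)&(P[...,2]<75)&(d>0)
    q=P[m]; print(n,len(q),np.percentile(q[:,0],[2,98]).round(),np.percentile(q[:,1],[2,98]).round(),np.median(q[:,2]))
    print(cv2.minEnclosingCircle(q[:,:2].astype(np.float32)))
E
```

```text
2.85 tcp [ 201.6 -823.5  372. ] j [-1.422  1.17   0.036  0.004  1.886 -0.093]
A 224 [608. 669.] [192. 241.] 64.09869026215279
((633.8479614257812, 215.9935302734375), 36.95966339111328)
B 304 [596. 661.] [ 64. 116.] 64.24230895040557
((626.5846557617188, 93.33016967773438), 36.75557327270508)Traceback (most recent call last):
  File "st.py", line 3, in <module>
    print(round(s["t"],2),"tcp",s["tcp_pos"].round(1),"j",s["joints"].round(3)); print("z",M[:,2].round(3),"y",M[:,1].round(3),"grasp",(s["tcp_pos"]+159.2*M[:,2]).round(1),s["ft_force"].round(1),s["finger_gap"].round(1))
                                                                                                                                                                                                   ^^^^^^^^^^^^^^^^^^^^^
AttributeError: 'float' object has no attribute 'round'
```

View pics/crop.png

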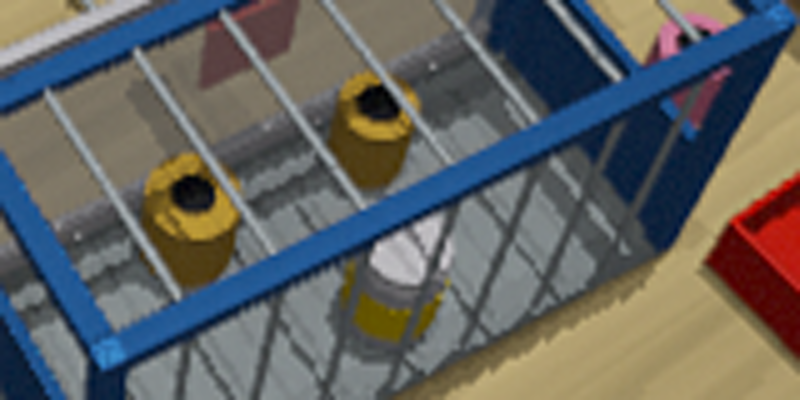

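The crop shows two brass bushes. The one at crop (193,215), scene (288,243), is visibly wider (about 95 px against 80) than the one at crop (373,125), scene (323,226). The slim bush is therefore the one at about (645,215). The pink one is outside the cage.

Next I'll see what the "commanded pose" is after the limit.

move_arm([
  [0,0,0,0,0],
  [0,0,0,0,0],
  [-2.4,10,0,0,0],
  [-2.4,10,0,0,0],
  [-2.4,10,0,0,0],
])

```text
t: 3.48
tcp_pos: [177.2, -722.9, 371.2]
tool_rot: [0.992, 0.121, 0.003, 0.025]
ft_force: [0.1, -0.6, -0.4]
finger_gap: 92.2
grasp_force: 0.0
```

```bash
sed -i 's/,s\["finger_gap"\].round(1)//' st.py; python3 st.py
```

```text
3.48 tcp [ 177.2 -722.9  371.2] j [-1.434  0.784  0.85   0.005  1.458 -0.107]
z [ 0.011 -0.049 -0.999] y [ 0.241 -0.969  0.05 ] grasp [ 179.  -730.7  212.2] [ 0.1 -0.6 -0.4]
```

The commanded pose is the reached one, so tilt gained at the limit persists. The slight tilt points outward, which is the direction I need. I'll measure how fast it accumulates.

move_arm([
  [1.2,-5,0,0,0],
  [2.4,-10,0,0,0],
  [10,-40,0,0,0],
  [10,-40,0,0,0],
])

```text
t: 3.98
tcp_pos: [205.3, -837.0, 337.6]
tool_rot: [0.992, 0.121, 0.005, 0.036]
ft_force: [-0.9, -1.1, -0.8]
finger_gap: 91.7
grasp_force: 0.0
```

move_arm([
  [7,-28,0,0,0],
  [7,-28,0,0,0],
])

```text
t: 4.22
tcp_pos: [209.1, -850.2, 321.8]
tool_rot: [0.99, 0.121, 0.008, 0.066]
ft_force: [-0.3, 0.7, -0.1]
finger_gap: 91.4
grasp_force: 0.0
```

move_arm([
  [0,0,28,0,0],
  [0,0,28,0,0],
])

```text
t: 4.47
tcp_pos: [200.4, -815.1, 431.7]
tool_rot: [0.99, 0.121, 0.009, 0.074]
ft_force: [0.4, -0.1, 0.5]
finger_gap: 92.0
grasp_force: 0.0
```

```bash
python3 st.py
```

```text
4.47 tcp [ 200.4 -815.1  431.7] j [-1.423  1.1    0.036  0.014  1.857 -0.091]
z [ 0.035 -0.144 -0.989] y [ 0.239 -0.96   0.148] grasp [ 206.  -838.   274.3] [ 0.4 -0.1  0.5]
```

```bash
python3 -c "
from h import *
print(np.array(bot.calibration('wrist')['T_tool_cam']).round(2))"
```

```text
[[ 0.   -0.96 -0.28 74.43]
 [ 1.    0.    0.   -0.68]
 [-0.   -0.28  0.96 20.21]
 [ 0.    0.    0.    1.  ]]
```

move_arm([
  [-1.2,5,0,10,0],
  [-1.2,5,0,20,0],
  [-1.2,5,0,30,0],
  [-1.2,5,0,40,0],
  [-1.2,5,0,50,0],
  [-1.2,5,0,60,0],
  [-1.2,5,0,70,0],
  [-1.2,5,0,80,0],
  [-1.2,5,0,90,0],
  [0,0,0,100,0],
])

```text
t: 5.72
tcp_pos: [194.3, -789.8, 429.7]
tool_rot: [0.561, 0.824, 0.057, 0.047]
ft_force: [0.4, -2.8, 1.3]
finger_gap: 91.7
grasp_force: 0.0
```

```bash
python3 st.py
```

```text
5.72 tcp [ 194.3 -789.8  429.7] j [-1.449  1.058  0.135  0.158  1.969 -1.765]
z [ 0.141  0.042 -0.989] y [0.92  0.364 0.147] grasp [ 216.8 -783.1  272.2] [ 0.4 -2.8  1.3]
```

move_arm([
  [10,-40,0,0,0],
  [10,-40,0,0,0],
])

```text
t: 5.98
tcp_pos: [202.1, -813.7, 392.7]
tool_rot: [0.564, 0.822, 0.045, 0.062]
ft_force: [-0.5, -0.1, -0.9]
finger_gap: 91.7
grasp_force: 0.0
```

```bash
python3 st.py
```

```text
5.97 tcp [ 202.1 -813.7  392.7] j [-1.444  1.147  0.036  0.163  1.938 -1.752]
z [ 0.152  0.004 -0.988] y [0.922 0.359 0.143] grasp [ 226.3 -813.   235.3] [-0.5 -0.1 -0.9]
```

move_arm([
  [10,-40,20,0,0],
  [10,-40,20,0,0],
  [10,-40,20,0,0],
  [10,-40,20,0,0],
  [10,-40,20,0,0],
  [10,-40,20,0,0],
])

```text
t: 6.72
tcp_pos: [205.0, -807.4, 423.6]
tool_rot: [0.565, 0.821, 0.03, 0.079]
ft_force: [0.2, 0.0, -0.2]
finger_gap: 91.8
grasp_force: 0.0
```

```bash
python3 st.py
```

```text
6.72 tcp [ 205.  -807.4  423.6] j [-1.441  1.11   0.036  0.169  1.929 -1.741]
z [ 0.165 -0.04  -0.986] y [0.923 0.36  0.139] grasp [ 231.2 -813.7  266.7] [ 0.2  0.  -0.2]
```

move_arm([
  [10,-40,0,0,0],
])

```text
t: 6.85
tcp_pos: [208.8, -819.1, 407.7]
tool_rot: [0.566, 0.819, 0.017, 0.095]
ft_force: [-0.4, -0.2, -0.4]
finger_gap: 91.9
grasp_force: 0.0
```

```bash
python3 st.py
```

```text
6.85 tcp [ 208.8 -819.1  407.7] j [-1.439  1.13   0.036  0.171  1.868 -1.742]
z [ 0.175 -0.079 -0.981] y [0.923 0.36  0.136] grasp [ 236.6 -831.7  251.5] [-0.4 -0.2 -0.4]
```

move_arm([
  [20,-80,0,0,0],
  [20,-80,0,0,0],
])

```text
t: 7.1
tcp_pos: [214.8, -837.1, 371.5]
tool_rot: [0.566, 0.817, 0.005, 0.11]
ft_force: [-0.8, 0.5, -0.1]
finger_gap: 91.5
grasp_force: 0.0
```

```bash
python3 st.py
```

```text
7.1 tcp [ 214.8 -837.1  371.5] j [-1.435  1.175  0.036  0.172  1.784 -1.745]
z [ 0.185 -0.117 -0.976] y [0.924 0.359 0.132] grasp [ 244.3 -855.7  216.2] [-0.8  0.5 -0.1]
```

move_arm([
  [20,-80,30,0,0],
  [20,-80,30,0,0],
])

```text
t: 7.35
tcp_pos: [217.5, -840.9, 377.8]
tool_rot: [0.566, 0.814, -0.009, 0.127]
ft_force: [0.4, 1.4, 0.4]
finger_gap: 91.8
grasp_force: 0.0
```

```bash
python3 st.py
```

```text
7.35 tcp [ 217.5 -840.9  377.8] j [-1.434  1.169  0.036  0.176  1.746 -1.742]
z [ 0.196 -0.159 -0.968] y [0.925 0.358 0.128] grasp [ 248.7 -866.3  223.7] [0.4 1.4 0.4]
```

move_arm([
  [10,-40,40,0,0],
  [10,-40,40,0,0],
])

```text
t: 7.6
tcp_pos: [215.8, -828.7, 428.1]
tool_rot: [0.566, 0.811, -0.024, 0.144]
ft_force: [0.1, -0.3, -0.3]
finger_gap: 91.8
grasp_force: 0.0
```

```bash
python3 st.py
```

```text
7.6 tcp [ 215.8 -828.7  428.1] j [-1.435  1.11   0.036  0.182  1.759 -1.732]
z [ 0.207 -0.202 -0.957] y [0.925 0.358 0.125] grasp [ 248.8 -860.9  275.7] [ 0.1 -0.3 -0.3]
```

move_arm([
  [20,-80,20,8,0],
])

```text
t: 7.72
tcp_pos: [218.3, -833.1, 425.2]
tool_rot: [0.506, 0.846, -0.03, 0.162]
ft_force: [-0.1, -0.1, -0.1]
finger_gap: 91.9
grasp_force: 0.0
```

move_arm([
  [20,-80,20,0,0],
])

```text
t: 7.85
tcp_pos: [220.8, -841.8, 417.3]
tool_rot: [0.508, 0.842, -0.043, 0.176]
ft_force: [-0.5, -0.5, -0.4]
finger_gap: 92.1
grasp_force: 0.0
```

move_arm([
  [20,-80,20,0,0],
])

```text
t: 7.98
tcp_pos: [223.7, -849.6, 411.8]
tool_rot: [0.508, 0.838, -0.057, 0.191]
ft_force: [-0.1, 0.2, -0.1]
finger_gap: 91.5
grasp_force: 0.0
```

move_arm([
  [20,-80,20,0,0],
])

```text
t: 8.1
tcp_pos: [226.6, -857.2, 406.8]
tool_rot: [0.508, 0.834, -0.071, 0.205]
ft_force: [-0.3, 0.1, -0.1]
finger_gap: 91.9
grasp_force: 0.0
```

move_arm([
  [20,-80,20,0,0],
])

```text
t: 8.22
tcp_pos: [229.4, -864.6, 402.1]
tool_rot: [0.507, 0.829, -0.085, 0.22]
ft_force: [0.1, -0.1, -0.2]
finger_gap: 91.9
grasp_force: 0.0
```

move_arm([
  [20,-80,20,0,0],
])

```text
t: 8.35
tcp_pos: [232.2, -871.9, 397.5]
tool_rot: [0.506, 0.824, -0.099, 0.234]
ft_force: [0.2, 0.2, -0.7]
finger_gap: 91.8
grasp_force: 0.0
```

move_arm([
  [20,-80,20,0,0],
])

```text
t: 8.48
tcp_pos: [234.8, -879.1, 393.0]
tool_rot: [0.505, 0.819, -0.112, 0.248]
ft_force: [0.0, 0.4, 0.9]
finger_gap: 91.6
grasp_force: 0.0
```

move_arm([
  [20,-80,20,0,0],
])

```text
t: 8.6
tcp_pos: [237.5, -886.0, 388.6]
tool_rot: [0.504, 0.813, -0.126, 0.262]
ft_force: [-0.7, -0.1, -0.4]
finger_gap: 91.8
grasp_force: 0.0
```

```bash
python3 st.py
```

```text
8.6 tcp [ 237.5 -886.   388.6] j [-1.428  1.179  0.036  0.236  1.384 -1.868]
z [ 0.3   -0.469 -0.831] y [0.886 0.46  0.059] grasp [ 285.2 -960.7  256.4] [-0.7 -0.1 -0.4]
```

move_arm([
  [20,-80,20,0,0],
])

```text
t: 8.72
tcp_pos: [240.0, -892.7, 384.4]
tool_rot: [0.503, 0.807, -0.139, 0.276]
ft_force: [-0.0, 0.2, -0.3]
finger_gap: 91.8
grasp_force: 0.0
```

move_arm([
  [20,-80,20,0,0],
])

```text
t: 8.85
tcp_pos: [242.5, -899.2, 380.4]
tool_rot: [0.501, 0.801, -0.153, 0.289]
ft_force: [0.1, -0.4, 0.0]
finger_gap: 91.4
grasp_force: 0.0
```

move_arm([
  [20,-80,20,0,0],
])

```text
t: 8.98
tcp_pos: [244.8, -905.5, 376.5]
tool_rot: [0.499, 0.795, -0.166, 0.303]
ft_force: [0.6, 0.3, 1.2]
finger_gap: 91.7
grasp_force: 0.0
```

move_arm([
  [20,-80,20,0,0],
])

```text
t: 9.1
tcp_pos: [247.1, -911.5, 372.7]
tool_rot: [0.497, 0.788, -0.179, 0.316]
ft_force: [0.8, 0.1, -0.0]
finger_gap: 91.7
grasp_force: 0.0
```

move_arm([
  [20,-80,20,0,0],
])

```text
t: 9.22
tcp_pos: [249.3, -917.2, 369.2]
tool_rot: [0.495, 0.781, -0.191, 0.328]
ft_force: [-1.0, 0.6, -0.4]
finger_gap: 91.8
grasp_force: 0.0
```

```bash
python3 st.py
```

```text
9.22 tcp [ 249.3 -917.2  369.2] j [-1.419  1.222  0.036  0.251  1.144 -1.876]
z [ 0.324 -0.624 -0.711] y [0.899 0.437 0.026] grasp [  300.9 -1016.5   255.9] [-1.   0.6 -0.4]
```

```bash
cat > fit.py <<'E'
import numpy as np
S="""126.74 -509.33 404.04 -1.473 .3427 1.525 0 -.9999
201.6 -823.5 372 -1.422 1.17 .036 .049 -.9988
177.2 -722.9 371.2 -1.434 .784 .85 .05 -.999
200.4 -815.1 431.7 -1.423 1.1 .036 .148 -.989
194.3 -789.8 429.7 -1.449 1.058 .135 -.007 -.989
205 -807.4 423.6 -1.441 1.11 .036 .060 -.986
217.5 -840.9 377.8 -1.434 1.169 .036 .184 -.968
237.5 -886 388.6 -1.428 1.179 .036 .507 -.831
249.3 -917.2 369.2 -1.419 1.222 .036 .666 -.711"""
Z={4:(.141,.042),5:(.165,-.04),6:(.196,-.159),7:(.3,-.469),8:(.324,-.624)}
A=[];b=[]
for i,l in enumerate(S.split("\n")):
    x,y,z,j1,j2,j3,zr,zz=map(float,l.split()); u=np.array([np.cos(j1),np.sin(j1)])
    if i in Z: zr=u@np.array(Z[i])
    q=j2+j3; r=u@[x,y]
    A+=[[0,np.sin(j2),np.cos(j2),np.sin(q),np.cos(q),zr],[1,np.cos(j2),-np.sin(j2),np.cos(q),-np.sin(q),zz]]; b+=[r,z]
A=np.array(A);b=np.array(b)
p,res,rk,sv=np.linalg.lstsq(A,b,rcond=None); print("h L1 a2 L2 a3 d6",p.round(1),rk,sv.round(2),(A@p-b).round(1))
E
python3 fit.py
```

```text
h L1 a2 L2 a3 d6 [ 2.228e+02  5.063e+02 -1.000e-01  3.795e+02  4.650e+01  1.401e+02] 6 [5.84 4.14 1.08 1.02 0.61 0.09] [ 0.   0.1 -0.1  0.5 -0.1 -0.1 -0.   0.   0.  -0.2 -0.2  0.4  0.1 -0.2
  0.1 -0.2  0.1 -0.3]
```

```bash
cat > ik.py <<'E'
import numpy as np
L2=np.hypot(379.5,46.5); al=np.arctan2(46.5,379.5)
def ik(r,z,th):
    w=np.array([r-140*np.sin(th),z+140*np.cos(th)-223]); D=np.hypot(*w)
    c=(D*D-506**2-L2**2)/(2*506*L2)
    if abs(c)>1: return None
    b=np.arccos(c); f=np.arctan2(w[0],w[1]); j2=f-np.arctan2(L2*np.sin(b),506+L2*np.cos(b))
    j3=b-al; return j2,j3,np.pi-th-j2-j3   # link2 dir = j2+j3+al
if __name__=="__main__":
    print(ik(np.hypot(126.7,509.3),404,0))
    for name,g in [("tab",(538,157,126)),("tabup",(538,157,335)),("bush",(641,215,42)),("mat",(451,-7,40)),("gmouth",(430,-290,45)),("pad",(587,-316,45))]:
        for t in (0,20,30,35,40,45):
            th=np.radians(t); r=np.hypot(g[0],g[1]); 
            k=ik(r-159.2*np.sin(th),g[2]+159.2*np.cos(th),th); print(name,t,None if k is None else np.round(k,2))
E
python3 ik.py
```

```text
(np.float64(0.3527310027309888), np.float64(1.5102634701690119), np.float64(1.2785981806897926))
tab 0 [0.53 1.57 1.04]
tab 20 [0.4  1.87 0.52]
tab 30 [0.37 2.01 0.23]
tab 35 [0.37 2.08 0.08]
tab 40 [ 0.38  2.15 -0.09]
tab 45 [ 0.4   2.21 -0.26]
tabup 0 [0.37 1.24 1.53]
tabup 20 [0.18 1.55 1.07]
tabup 30 [0.1  1.7  0.82]
tabup 35 [0.07 1.77 0.69]
tabup 40 [0.05 1.85 0.55]
tabup 45 [0.03 1.92 0.41]
bush 0 [0.82 1.27 1.05]
bush 20 [0.69 1.61 0.49]
bush 30 [0.67 1.76 0.19]
bush 35 [0.67 1.83 0.03]
bush 40 [ 0.68  1.89 -0.13]
bush 45 [ 0.7   1.95 -0.29]
mat 0 [0.51 1.95 0.68]
mat 20 [0.44 2.22 0.12]
mat 30 [ 0.47  2.36 -0.21]
mat 35 [ 0.5   2.42 -0.4 ]
mat 40 [ 0.56  2.49 -0.6 ]
mat 45 [ 0.64  2.54 -0.83]
gmouth 0 [0.59 1.76 0.79]
gmouth 20 [0.5  2.05 0.24]
gmouth 30 [ 0.51  2.18 -0.07]
gmouth 35 [ 0.53  2.25 -0.24]
gmouth 40 [ 0.56  2.31 -0.42]
gmouth 45 [ 0.61  2.36 -0.62]
pad 0 [0.8  1.3  1.04]
pad 20 [0.68 1.64 0.48]
pad 30 [0.65 1.79 0.18]
pad 35 [0.66 1.85 0.02]
pad 40 [ 0.67  1.92 -0.14]
pad 45 [ 0.69  1.97 -0.3 ]
```

```bash
cat > kin.py <<'E'
import numpy as np
from ik import L2,al
k=np.array([0,0,1.])
def joints(tcp,M):
    z=M[:,2]; y=M[:,1]; w=tcp-140*z; j1=np.arctan2(w[1],w[0]); r=np.array([np.cos(j1),np.sin(j1),0]); l=np.cross(k,r)
    a,b=w@r,w[2]-223; D=np.hypot(a,b); c=(D*D-506**2-L2**2)/(2*506*L2)
    if abs(c)>1: return None
    e=np.arccos(c); j2=np.arctan2(a,b)-np.arctan2(L2*np.sin(e),506+L2*np.cos(e)); j3=e-al; q=j2+j3
    f=np.sin(q)*r+np.cos(q)*k; df=np.cos(q)*r-np.sin(q)*k
    j5=np.arccos(np.clip(z@f,-1,1)); j4=np.arctan2(z@l,z@df); j4=j4+2*np.pi if j4<-1.2 else j4
    m=np.cos(j4)*df+np.sin(j4)*l; y0=np.sin(j5)*f-np.cos(j5)*m; j6=np.arctan2(y@np.cross(z,y0),y@y0)
    return np.array([j1,j2,j3,j4,j5,j6])
def pose(g,tilt,head,under=1):
    t,h=np.radians([tilt,head]); z=np.array([np.sin(t)*np.cos(h),np.sin(t)*np.sin(h),-np.cos(t)])
    y=np.array([-np.sin(h),np.cos(h),0])*under; M=np.stack([np.cross(y,z),y,z],1)
    return np.array(g)-159.2*z,M
if __name__=="__main__":
    from h import bot,R
    s=bot.state(); print(joints(s["tcp_pos"],R.from_quat(s["tool_rot"]).as_matrix()).round(3),s["joints"].round(3))
    def show(n,g,t,h):
        T,M=pose(g,t,h); J=joints(T,M); print(n,t,h,T.round(),None if J is None else J.round(2))
    for t in(0,15,25): show("tab",(538,157,126),t,-4.5); show("tabup",(538,157,340),t,-4.5)
    for t in(25,45,50,55,60):
        for h in (-4.5,5): show("bush",(641,215,38),t,h)
        show("mat",(451,-7,36),t,-30);show("mat",(451,-7,36),t,0)
    for h in range(0,-361,-30):
        T=np.array([380,0,260.]); M=pose((0,0,0),50,h)[1]; print(h,joints(T,M).round(2))
E
python3 kin.py
```

```text
Traceback (most recent call last):
  File "kin.py", line 19, in <module>
    s=bot.state(); print(joints(s["tcp_pos"],R.from_quat(s["tool_rot"]).as_matrix()).round(3),s["joints"].round(3))
                         ^^^^^^^^^^^^^^^^^^^^^^^^^^^^^^^^^^^^^^^^^^^^^^^^^^^^^^^^^^^^^^^^^
AttributeError: 'NoneType' object has no attribute 'round'
```

```bash
sed -i 's/    if abs(c)>1: return None/    if abs(c)>1.05: return None\n    c=np.clip(c,-1,1)/' kin.py; python3 kin.py
```

```text
[-1.33   1.291 -0.122  0.178  1.213 -1.767] [-1.419  1.222  0.036  0.251  1.144 -1.876]
tab 0 -4.5 [538. 157. 285.] [ 0.28  0.53  1.57  0.    1.04 -1.21]
tabup 0 -4.5 [538. 157. 499.] [ 0.28  0.37  1.23  0.    1.55 -1.21]
tab 15 -4.5 [497. 160. 280.] [ 0.34  0.44  1.78 -0.17  0.69 -1.04]
tabup 15 -4.5 [497. 160. 494.] [ 0.34  0.23  1.44 -0.11  1.23 -1.13]
tab 25 -4.5 [471. 162. 270.] [ 0.38  0.4   1.92 -0.43  0.47 -0.75]
tabup 25 -4.5 [471. 162. 484.] [ 0.38  0.16  1.59 -0.22  1.01 -1.03]
bush 25 -4.5 [574. 220. 182.] [ 0.41  0.7   1.65 -0.48  0.44 -0.68]
bush 25 5 [574. 209. 182.] [ 0.38  0.69  1.68 -0.34  0.37 -0.99]
mat 25 -30 [393.  27. 180.] [0.16 0.48 2.24 4.98 0.28 0.36]
mat 25 0 [384.  -7. 180.] [-0.02  0.46  2.3   2.96  0.05  1.73]
bush 45 -4.5 [529. 224. 151.] [0.49 0.73 1.88 4.33 0.43 0.85]
bush 45 5 [529. 205. 151.] [0.43 0.72 1.93 3.91 0.35 1.08]
mat 45 -30 [354.  49. 149.] [0.35 0.64 2.42 4.09 0.74 1.48]
mat 45 0 [338.  -7. 149.] [-0.03  0.66  2.55  3.11  0.85  1.57]
bush 50 -4.5 [519. 225. 140.] [0.51 0.76 1.93 4.13 0.54 1.07]
bush 50 5 [520. 204. 140.] [0.44 0.74 1.97
[... 465 characters left out ...]
03. 118.] [0.47 0.83 2.05 3.6  0.8  1.43]
mat 60 -30 [332.  62. 116.] [0.5  0.88 2.49 4.06 1.18 1.79]
mat 60 0 [313.  -7. 116.] [-0.04  1.04  2.67  3.11  1.62  1.55]
0 [0.   0.28 2.39 3.14 0.4  1.57]
-30 [0.18 0.3  2.34 4.32 0.57 0.96]
-60 [0.28 0.36 2.22 4.95 0.87 0.84]
-90 [ 0.28  0.43  2.09 -0.93  1.16  0.9 ]
-120 [ 0.21  0.48  1.96 -0.61  1.41  1.07]
-150 [ 0.11  0.52  1.87 -0.31  1.57  1.3 ]
-180 [ 0.    0.54  1.84 -0.    1.63  1.57]
-210 [-0.11  0.52  1.87  0.31  1.57  1.84]
-240 [-0.21  0.48  1.96  0.61  1.41  2.07]
-270 [-0.28  0.43  2.09  0.93  1.16  2.24]
-300 [-0.28  0.36  2.22  1.33  0.87  2.31]
-330 [-0.18  0.3   2.34  1.96  0.57  2.18]
-360 [-0.    0.28  2.39  3.14  0.4   1.57]
```

```bash
python3 - <<'E'
from kin import *
for t in (50,55,60,65,70):
    for h in (-4.5,5):
        for z in (126,276,335):
            T,M=pose((538,157,z),t,h); print(t,h,z,T.round(),joints(T,M).round(2))
T=np.array([380,0,260.])
for t in (55,60):
    for h in (-300,-330,-345,-360): print(t,h,joints(T,pose((0,0,0),t,h)[1]).round(2))
E
```

```text
50 -4.5 126 [416. 167. 228.] [0.51 0.46 2.21 4.15 0.53 1.04]
50 -4.5 276 [416. 167. 378.] [0.51 0.14 2.04 5.08 0.48 0.01]
50 -4.5 335 [416. 167. 437.] [ 0.51  0.06  1.94 -0.93  0.56 -0.31]
50 5 126 [417. 146. 228.] [0.42 0.44 2.25 3.73 0.47 1.25]
50 5 276 [417. 146. 378.] [ 0.42  0.11  2.08 -1.17  0.27 -0.2 ]
50 5 335 [417. 146. 437.] [ 0.42  0.03  1.98 -0.73  0.38 -0.67]
55 -4.5 126 [408. 167. 217.] [0.54 0.5  2.26 4.01 0.67 1.21]
55 -4.5 276 [408. 167. 367.] [0.54 0.15 2.1  4.76 0.5  0.33]
55 -4.5 335 [408. 167. 426.] [ 0.54  0.06  2.01 -1.2   0.54 -0.04]
55 5 126 [408. 146. 217.] [0.43 0.49 2.3  3.63 0.64 1.37]
55 5 276 [408. 146. 367.] [0.43 0.12 2.14 4.54 0.29 0.39]
55 5 335 [408. 146. 426.] [ 0.43  0.02  2.04 -1.12  0.31 -0.27]
60 -4.5 126 [401. 168. 206.] [0.57 0.56 2.3  3.93 0.83 1.34]
60 -4.5 276 [401. 168. 356.] [0.57 0.18 2.16 4.49 0.56 0.62]
60 -4.5 335 [401. 168. 415.] [0.57 0.07 2.07 4.81 0.55 0.25]
60 5 126 [401. 145. 206.] [0.45 0.55 2.35 3.57 0.82 1.45]
60 5 276 [401. 145. 356.] [0.45 0.14 2.2  4.11 0.38 0.82]
60 5 335 [401. 145. 415.] [0.45 0.03 2.11 4.66 0.31 0.24]
[... 382 characters left out ...]
80.] [0.61 0.7  2.35 3.85 1.15 1.51]
70 -4.5 276 [389. 169. 330.] [0.61 0.26 2.26 4.14 0.79 1.02]
70 -4.5 335 [389. 169. 389.] [0.61 0.12 2.18 4.34 0.69 0.74]
70 5 126 [389. 144. 180.] [0.47 0.7  2.41 3.53 1.2  1.56]
70 5 276 [389. 144. 330.] [0.47 0.22 2.31 3.74 0.68 1.22]
70 5 335 [389. 144. 389.] [0.47 0.08 2.23 3.96 0.51 0.96]
55 -300 [-0.3   0.38  2.24  1.41  0.94  2.22]
55 -330 [-0.2   0.33  2.36  2.08  0.67  2.05]
55 -345 [-0.11  0.31  2.4   2.56  0.57  1.85]
55 -360 [-0.    0.31  2.41  3.14  0.54  1.57]
60 -300 [-0.32  0.41  2.25  1.48  1.02  2.14]
60 -330 [-0.22  0.36  2.38  2.16  0.78  1.96]
60 -345 [-0.12  0.34  2.43  2.62  0.71  1.78]
60 -360 [-0.    0.33  2.44  3.14  0.68  1.57]
```

move_arm([
  [-1,4,1,-10.2,0],
  [-2,8,2,-20.4,0],
  [-3,12,3,-30.6,0],
  [-4,16,4,-40.8,0],
  [-5,20,5,-51,0],
  [-6,24,5,-61.2,0],
  [-6,24,5,-71.4,0],
  [-6,24,5,-81.6,0],
  [-6,24,5,-91.8,0],
  [-6,24,5,-102,0],
  [-6,24,5,-112.2,0],
  [-6,24,5,-122.4,0],
  [-6,24,5,-132.6,0],
  [-6,24,5,-142.8,0],
  [-6,24,5,-153,0],
  [-6,24,5,-163.2,0],
  [-6,24,5,-173.4,0],
  [-6,24,5,-183.6,0],
  [-6,24,5,-193,0],
  [-6,24,5,-193,0],
])

```text
t: 11.72
tcp_pos: [188.4, -677.5, 418.4]
tool_rot: [0.721, -0.582, -0.302, -0.225]
ft_force: [-0.5, -0.1, -0.0]
finger_gap: 92.0
grasp_force: 0.0
```

```bash
python3 st.py
```

```text
11.72 tcp [ 188.4 -677.5  418.4] j [-1.397  0.96   0.473 -0.089  2.476  1.483]
z [-0.174  0.675 -0.717] y [-0.975 -0.222  0.027] grasp [ 160.7 -570.1  304.2] [-0.5 -0.1 -0. ]
```

move_arm([
  [1.2,-6,0,0,0],
  [2.4,-12,0,0,0],
  [10,-50,0,0,0],
  [10,-50,0,0,0],
])

```text
t: 12.22
tcp_pos: [190.6, -729.1, 381.9]
tool_rot: [0.723, -0.583, -0.298, -0.223]
ft_force: [-0.5, 0.3, 1.1]
finger_gap: 91.7
grasp_force: 0.0
```

```bash
python3 st.py
```

```text
12.22 tcp [ 190.6 -729.1  381.9] j [-1.406  1.205  0.036 -0.127  2.657  1.433]
z [-0.171  0.669 -0.724] y [-0.975 -0.222  0.025] grasp [ 163.4 -622.6  266.7] [-0.5  0.3  1.1]
```

move_arm([
  [20,-80,40,0,0],
])

```text
t: 12.35
tcp_pos: [189.4, -726.3, 395.6]
tool_rot: [0.725, -0.585, -0.29, -0.218]
ft_force: [0.1, 0.3, -0.2]
finger_gap: 92.0
grasp_force: 0.0
```

move_arm([
  [20,-80,40,0,0],
  [20,-80,40,0,0],
])

```text
t: 12.6
tcp_pos: [187.2, -720.9, 419.0]
tool_rot: [0.729, -0.589, -0.279, -0.209]
ft_force: [0.8, 0.7, 0.6]
finger_gap: 91.5
grasp_force: 0.0
```

move_arm([
  [0,0,60,0,0],
  [0,0,60,0,0],
  [0,0,60,0,0],
])

```text
t: 12.98
tcp_pos: [170.8, -699.4, 495.5]
tool_rot: [0.745, -0.595, -0.248, -0.171]
ft_force: [-0.3, -0.0, 0.3]
finger_gap: 92.0
grasp_force: 0.0
```

```bash
python3 st.py
```

```text
12.97 tcp [ 170.8 -699.4  495.5] j [-1.422  1.051  0.036 -0.177  2.657  1.367]
z [-0.166  0.551 -0.818] y [-0.972 -0.232  0.04 ] grasp [ 144.4 -611.7  365.3] [-0.3 -0.   0.3]
```

move_arm([
  [0,0,60,0,0],
  [0,0,60,0,0],
  [0,0,60,0,0],
  [0,0,60,0,0],
  [0,0,60,0,0],
  [0,0,60,0,0],
])

```text
t: 13.72
tcp_pos: [124.0, -664.8, 588.7]
tool_rot: [0.761, -0.598, -0.221, -0.122]
ft_force: [-0.3, 0.6, -0.2]
finger_gap: 92.1
grasp_force: 0.0
```

```bash
python3 st.py
```

```text
13.72 tcp [ 124.  -664.8  588.7] j [-1.47   0.919  0.037 -0.315  2.657  1.189]
z [-0.191  0.45  -0.872] y [-0.964 -0.255  0.079] grasp [  93.6 -593.1  449.8] [-0.3  0.6 -0.2]
```

move_arm([
  [0,0,-4,-10,0],
  [10,-50,0,-20,0],
])

```text
t: 13.98
tcp_pos: [128.4, -688.2, 532.5]
tool_rot: [-0.644, 0.708, 0.226, 0.181]
ft_force: [1.2, -3.5, -2.7]
finger_gap: 91.9
grasp_force: 0.0
```

move_arm([
  [16,-80,10,0,0],
])

```text
t: 14.1
tcp_pos: [128.0, -690.8, 540.3]
tool_rot: [-0.649, 0.713, 0.206, 0.168]
ft_force: [-0.7, 0.9, 1.2]
finger_gap: 91.3
grasp_force: 0.0
```

move_arm([
  [16,-80,10,0,0],
])

```text
t: 14.22
tcp_pos: [129.3, -690.4, 541.2]
tool_rot: [-0.65, 0.712, 0.205, 0.169]
ft_force: [-0.1, -0.2, 0.4]
finger_gap: 91.7
grasp_force: 0.0
```

move_arm([
  [16,-80,10,0,0],
])

```text
t: 14.35
tcp_pos: [130.2, -692.4, 536.7]
tool_rot: [-0.649, 0.712, 0.206, 0.173]
ft_force: [-0.2, 0.5, -0.3]
finger_gap: 91.9
grasp_force: 0.0
```

move_arm([
  [16,-80,10,0,0],
])

```text
t: 14.48
tcp_pos: [130.7, -694.9, 531.1]
tool_rot: [-0.648, 0.711, 0.207, 0.177]
ft_force: [-0.6, 0.3, -0.5]
finger_gap: 91.4
grasp_force: 0.0
```

```bash
python3 st.py
```

```text
14.47 tcp [ 130.7 -694.9  531.1] j [-1.498  0.999  0.036  0.047  2.657  1.773]
z [-0.017  0.524 -0.852] y [-0.995  0.075  0.066] grasp [ 128.  -611.5  395.5] [-0.6  0.3 -0.5]
```

move_arm([
  [0,2,-6,0,0],
  [0,2,-12,0,0],
  [0,2,-17,0,0],
  [16,-80,-17,0,0],
])

```text
t: 14.98
tcp_pos: [138.4, -712.2, 352.9]
tool_rot: [-0.639, 0.703, 0.238, 0.2]
ft_force: [0.3, -3.1, -3.3]
finger_gap: 91.8
grasp_force: 0.0
```

move_arm([
  [16,-80,10,0,0],
])

```text
t: 15.1
tcp_pos: [144.2, -749.6, 379.2]
tool_rot: [-0.647, 0.712, 0.208, 0.179]
ft_force: [-0.5, -1.7, 2.5]
finger_gap: 92.0
grasp_force: 0.0
```

move_arm([
  [16,-80,0,0,0],
])

```text
t: 15.22
tcp_pos: [136.1, -731.1, 428.1]
tool_rot: [-0.633, 0.695, 0.259, 0.22]
ft_force: [3.4, -32.7, 23.4]
finger_gap: 91.7
grasp_force: 0.0
```

move_arm([
  [16,-80,10,0,0],
])

```text
t: 15.35
tcp_pos: [135.3, -729.5, 434.4]
tool_rot: [-0.633, 0.697, 0.255, 0.219]
ft_force: [-0.2, -0.4, -0.1]
finger_gap: 92.1
grasp_force: 0.0
```

move_arm([
  [16,-80,10,0,0],
])

```text
t: 15.48
tcp_pos: [135.8, -729.4, 434.3]
tool_rot: [-0.632, 0.697, 0.254, 0.222]
ft_force: [0.5, -1.0, -0.4]
finger_gap: 91.8
grasp_force: 0.0
```

```bash
python3 st.py
```

```text
15.47 tcp [ 135.8 -729.4  434.3] j [-1.497  1.134  0.036  0.075  2.658  1.796]
z [-0.012  0.635 -0.772] y [-0.995  0.071  0.074] grasp [ 133.8 -628.3  311.3] [ 0.5 -1.  -0.4]
```

move_arm([
  [0,0,3,9,0],
  [0,0,9,9,0],
  [0,0,15,9,0],
  [0,0,60,9,0],
  [0,0,60,9,0],
  [0,0,60,9,0],
  [0,0,60,9,0],
  [0,0,60,9,0],
])

```text
t: 16.48
tcp_pos: [96.2, -696.2, 536.1]
tool_rot: [0.703, -0.653, -0.236, -0.15]
ft_force: [-0.5, 0.3, 0.7]
finger_gap: 91.8
grasp_force: 0.0
```

```bash
python3 st.py
```

```text
16.48 tcp [  96.2 -696.2  536.1] j [-1.521  0.994  0.036 -0.236  2.657  1.369]
z [-0.135  0.52  -0.844] y [-0.99  -0.101  0.096] grasp [  74.7 -613.5  401.8] [-0.5  0.3  0.7]
```

move_arm([
  [0,0,60,0,0],
  [0,0,60,0,0],
  [0,0,60,0,0],
  [0,0,60,0,0],
])

```text
t: 16.98
tcp_pos: [64.2, -655.0, 620.0]
tool_rot: [0.717, -0.656, -0.212, -0.104]
ft_force: [1.1, -0.3, -0.2]
finger_gap: 91.9
grasp_force: 0.0
```

move_arm([
  [0,0,60,0,0],
  [0,0,60,0,0],
  [0,0,60,0,0],
  [0,0,60,0,0],
])

```text
t: 17.48
tcp_pos: [26.9, -601.7, 698.8]
tool_rot: [0.728, -0.654, -0.198, -0.059]
ft_force: [0.2, 0.5, -0.3]
finger_gap: 91.9
grasp_force: 0.0
```

```bash
python3 st.py
```

```text
17.48 tcp [  26.9 -601.7  698.8] j [-1.602  0.753  0.036 -0.496  2.657  1.027]
z [-0.211  0.346 -0.914] y [-0.975 -0.137  0.173] grasp [  -6.7 -546.6  553.3] [ 0.2  0.5 -0.3]
```

```bash
python3 - <<'E'
from kin import *
for t in (25,28,30,32,35,38):
    for h in (-5,-10,-15,-20,-25):
        T,M=pose((641,215,34),t,h); J=joints(T,M)
        if J[3]>-1.0 and J[4]>.3: print("bush",t,h,J.round(2))
for t in (20,25,28,30,32):
    for h in (-4.5,-15):
        for z in (126,):
            print("tab",t,h,joints(*pose((538,157,z),t,h)).round(2))
    for h in (-90,-60,-45,-30,0,20,40,60): 
        J=joints(*pose((451,-7,38),t,h))
        if -1<J[3]<4.14 and J[4]>.28:print("mat",t,h,J.round(2))
E
```

```text
bush 25 -5 [ 0.41  0.71  1.65 -0.5   0.44 -0.65]
bush 25 -10 [ 0.43  0.71  1.64 -0.54  0.48 -0.52]
bush 25 -15 [ 0.45  0.72  1.62 -0.57  0.53 -0.41]
bush 25 -20 [ 0.46  0.73  1.59 -0.59  0.58 -0.3 ]
bush 25 -25 [ 0.47  0.74  1.57 -0.59  0.64 -0.21]
bush 28 -5 [ 0.43  0.7   1.69 -0.66  0.39 -0.49]
bush 28 -10 [ 0.44  0.71  1.67 -0.69  0.44 -0.36]
bush 28 -15 [ 0.46  0.72  1.65 -0.71  0.5  -0.26]
bush 28 -20 [ 0.48  0.73  1.63 -0.71  0.56 -0.17]
bush 28 -25 [ 0.49  0.74  1.6  -0.71  0.61 -0.09]
bush 30 -5 [ 0.43  0.7   1.72 -0.79  0.36 -0.35]
bush 30 -10 [ 0.45  0.71  1.7  -0.81  0.42 -0.24]
bush 30 -15 [ 0.47  0.72  1.67 -0.81  0.48 -0.15]
bush 30 -20 [ 0.49  0.73  1.65 -0.81  0.54 -0.08]
bush 30 -25 [ 0.5   0.74  1.62 -0.79  0.6  -0.01]
bush 32 -5 [ 0.44  0.7   1.74 -0.95  0.34 -0.19]
bush 32 -10 [ 0.46  0.71  1.72 -0.94  0.4  -0.1 ]
bush 32 -15 [ 0.48  0.72  1.7  -0.93  0.47 -0.04]
bush 32 -20 [ 0.5   0.73  1.67 -0.9   0.53  0.02]
bush 32 -25 [ 0.52  0.75  1.63 -0.87  0.6   0.08]
bush 35 -5 [0.45 0.71 1.78 5.07 0.32 0.08]
bush 35 -25 [ 0.53  0.75  1.66 -1.    0.6   0.21]
bush 38 -5 
[... 1027 characters left out ...]
22  1.26  0.42  2.56]
mat 28 60 [-0.33  0.54  2.1   0.93  0.61  2.53]
tab 30 -4.5 [ 0.41  0.39  1.98 -0.69  0.38 -0.49]
tab 30 -15 [ 0.46  0.41  1.94 -0.76  0.5  -0.22]
mat 30 -90 [ 0.31  0.62  1.91 -0.66  0.9   0.8 ]
mat 30 20 [-0.19  0.48  2.32  2.02  0.29  2.2 ]
mat 30 40 [-0.3   0.51  2.23  1.37  0.44  2.44]
mat 30 60 [-0.35  0.55  2.11  0.98  0.63  2.46]
tab 32 -4.5 [ 0.42  0.39  2.01 -0.83  0.35 -0.34]
tab 32 -15 [ 0.48  0.41  1.96 -0.87  0.49 -0.11]
mat 32 -90 [ 0.32  0.63  1.91 -0.68  0.92  0.83]
mat 32 0 [-0.02  0.49  2.39  3.1   0.29  1.59]
mat 32 20 [-0.2   0.5   2.35  2.15  0.34  2.05]
mat 32 40 [-0.32  0.52  2.25  1.46  0.47  2.33]
mat 32 60 [-0.37  0.56  2.11  1.04  0.65  2.39]
```

move_arm([
  [0,3,-3,-10.4,0],
  [0,4,-7,-20.8,0],
  [0,4,-12,-31.2,0],
  [0,3,-17,-41.6,0],
  [0,1,-22,-52,0],
  [0,-2,-27,-62.4,0],
  [0,-4,-29,-72.8,0],
  [0,-4,-29,-83.2,0],
  [0,-4,-29,-93.6,0],
  [0,-4,-29,-104,0],
  [0,-4,-29,-114.4,0],
  [0,-4,-29,-124.8,0],
  [0,-6,-29,-135,0],
  [0,-11,-29,-135,0],
  [0,-16,-29,-135,0],
  [0,-21,-29,-135,0],
])

```text
t: 19.48
tcp_pos: [-89.6, -604.3, 286.0]
tool_rot: [0.288, 0.925, -0.008, 0.247]
ft_force: [0.7, 0.2, -0.0]
finger_gap: 91.4
grasp_force: 0.0
```

```bash
python3 st.py
```

```text
19.48 tcp [ -89.6 -604.3  286. ] j [-1.955  0.611  1.478  0.553  1.143  3.104]
z [ 0.452 -0.157 -0.878] y [0.537 0.834 0.127] grasp [ -17.6 -629.3  146.2] [ 0.7  0.2 -0. ]
```

move_arm([
  [3,-80,20,0,0],
])

```text
t: 19.6
tcp_pos: [-99.6, -646.3, 285.7]
tool_rot: [0.275, 0.926, -0.016, 0.259]
ft_force: [-1.3, -0.2, 1.2]
finger_gap: 91.7
grasp_force: 0.0
```

move_arm([
  [3,-80,20,0,0],
])

```text
t: 19.73
tcp_pos: [-109.3, -689.4, 287.7]
tool_rot: [0.26, 0.926, -0.031, 0.271]
ft_force: [-0.2, 0.1, 0.1]
finger_gap: 92.0
grasp_force: 0.0
```

move_arm([
  [3,-80,20,0,0],
])

```text
t: 19.85
tcp_pos: [-118.0, -727.7, 287.0]
tool_rot: [0.246, 0.926, -0.044, 0.282]
ft_force: [-1.1, -0.3, 0.4]
finger_gap: 91.5
grasp_force: 0.0
```

```bash
python3 st.py
```

```text
19.85 tcp [-118.  -727.7  287. ] j [-1.941  0.824  1.063  0.607  1.284  3.104]
z [ 0.502 -0.22  -0.837] y [0.48  0.876 0.057] grasp [ -38.2 -762.8  153.8] [-1.1 -0.3  0.4]
```

```bash
python3 - <<'E'
from kin import *
P=[(-118,-728,287,-24,0),(300,-450,430,168,18),(350,-150,430,260,27),(440,173,350,350,36)]
for a,b in zip(P,P[1:]):
    a,b=np.array(a,float),np.array(b,float); n=int(b[4]-a[4])
    for i in range(0,n+1,3):
        p=a+(b-a)*i/n; J=joints(p[:3],pose((0,0,0),33,p[3])[1]); print(int(p[4]),p[:4].round(),J.round(2))
E
```

```text
0 [-118. -728.  287.  -24.] [-1.83  0.83  1.05  0.61  1.23  3.1 ]
3 [ -48. -682.  311.    8.] [-1.75  0.78  1.09  0.55  1.49  2.72]
6 [  21. -635.  335.   40.] [-1.62  0.72  1.13  0.41  1.69  2.35]
9 [  91. -589.  358.   72.] [-1.47  0.66  1.18  0.23  1.83  1.99]
12 [ 161. -543.  382.  104.] [-1.29  0.6   1.22  0.02  1.89  1.61]
15 [ 230. -496.  406.  136.] [-1.09  0.54  1.26 -0.18  1.88  1.24]
18 [ 300. -450.  430.  168.] [-0.89  0.48  1.29 -0.36  1.81  0.88]
18 [ 300. -450.  430.  168.] [-0.89  0.48  1.29 -0.36  1.81  0.88]
21 [ 317. -350.  430.  199.] [-0.7   0.32  1.55 -0.48  1.59  0.62]
24 [ 333. -250.  430.  229.] [-0.47  0.17  1.75 -0.57  1.41  0.39]
27 [ 350. -150.  430.  260.] [-0.2   0.07  1.87 -0.61  1.25  0.18]
27 [ 350. -150.  430.  260.] [-0.2   0.07  1.87 -0.61  1.25  0.18]
30 [380. -42. 403. 290.] [ 0.08  0.07  1.95 -0.65  1.05  0.04]
33 [410.  65. 377. 320.] [ 0.31  0.13  1.97 -0.67  0.84 -0.15]
36 [440. 173. 350. 350.] [ 0.47  0.24  1.92 -0.62  0.6  -0.48]
```

move_arm([
  [2.3,1.5,0.8,10.6,0],
  [4.6,3.1,1.6,21.2,0],
  [7,4.6,2.4,31.8,0],
  [9.3,6.2,3.2,42.4,0],
  [11.6,7.7,4,53,0],
  [13.9,9.3,4.8,63.6,0],
  [16.2,10.8,5.6,74.2,0],
  [18.6,12.3,6.4,84.8,0],
  [20.9,13.9,7.2,95.4,0],
  [23.2,15.4,8,106,0],
  [25.5,17,8.8,116.6,0],
  [27.9,18.5,9.6,127.2,0],
  [30.2,20,10.4,137.8,0],
  [32.5,21.6,11.2,148.4,0],
  [34.8,23.2,12,159,0],
  [37.2,24.7,12.8,169.6,0],
  [39.5,26.2,13.6,180.2,0],
  [41.8,27.8,14.3,190.8,0],
])

```text
t: 22.1
tcp_pos: [301.6, -448.1, 430.4]
tool_rot: [0.946, -0.155, -0.286, -0.015]
ft_force: [0.4, 0.6, -0.1]
finger_gap: 91.7
grasp_force: 0.0
```

```bash
python3 st.py
```

```text
22.1 tcp [ 301.6 -448.1  430.4] j [-1.018  0.476  1.307 -0.413  1.769  0.881]
z [-0.535  0.118 -0.836] y [-0.302 -0.951  0.06 ] grasp [ 216.4 -429.4  297.3] [ 0.4  0.6 -0.1]
```

move_arm([
  [0.5,3.3,0,10.2,0],
  [1.1,6.6,0,20.4,0],
  [1.6,9.9,0,30.6,0],
  [2.1,13.2,0,40.8,0],
  [2.7,16.5,0,51,0],
  [3.2,19.8,0,61.2,0],
  [3.7,23.1,0,71.4,0],
  [4.3,26.4,0,81.6,0],
  [4.8,29.8,0,91.8,0],
  [5.8,33.4,-0.8,102,0],
  [6.8,37,-1.6,112.2,0],
  [7.8,40.6,-2.4,122.4,0],
  [8.8,44.2,-3.2,132.6,0],
  [9.8,47.8,-4,142.8,0],
  [10.8,51.4,-4.8,153,0],
  [11.8,55,-5.6,163.2,0],
  [12.8,58.6,-6.4,173.4,0],
  [13.8,62.1,-7,183,0],
  [13.8,62.1,-7,183,0],
])

```text
t: 24.48
tcp_pos: [439.4, 174.3, 359.9]
tool_rot: [0.132, 0.949, -0.009, 0.286]
ft_force: [-0.8, 0.6, 0.1]
finger_gap: 91.8
grasp_force: 0.0
```

```bash
python3 st.py; python3 - <<'E'
from h import *
C=cam("wrist"); im,d=bot.capture("wrist"); cv2.imwrite("pics/w1.png",im); np.savez("w1.npz",im=im,d=d)
P=cloud(d,C)
for t in ["shutter_tab","shutter_edge"]:
    for r in bot.place_of(t,"wrist")[:2]: print(t,round(r["score"],2),world(r["at"],C).round(1))
hsv=cv2.cvtColor(im,cv2.COLOR_BGR2HSV)
m=((hsv[...,0]<8)|(hsv[...,0]>172))&(hsv[...,1]>150)&(d>0)&(P[...,2]>100)&(P[...,2]<160)&(np.abs(P[...,1]-157)<60)
q=P[m]; print(len(q)); 
t=q[q[:,2]>135]; print("top",len(t),np.percentile(t,[2,50,98],axis=0).round(1)); print(cv2.minAreaRect(t[:,:2].astype(np.float32)))
E
```

```text
24.48 tcp [439.4 174.3 359.9] j [ 0.287  0.209  1.922 -0.494  0.533 -0.64 ]
z [ 0.54  -0.092 -0.837] y [0.255 0.965 0.059] grasp [525.4 159.6 226.7] [-0.8  0.6  0.1]
shutter_tab 0.87 [537.7 159.9 127. ]
shutter_edge 0.65 [600.  151.7   7.5]
5389
top 3782 [[516.7 128.4 135.9]
 [570.6 158.2 141. ]
 [596.5 180.4 156. ]]
((557.160888671875, 158.83615112304688), (59.12229537963867, 83.45606994628906), 83.01299285888672)
```

View pics/w1.png

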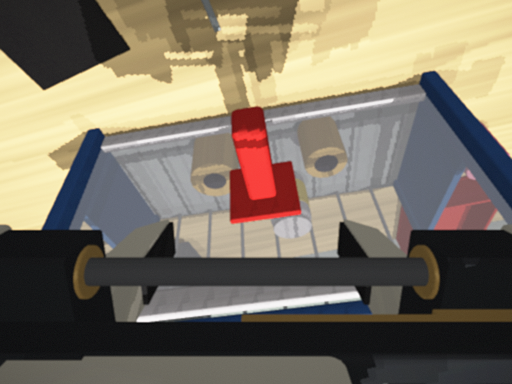

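move_arm([
  [1.1,-1,0,6,0],
  [1.1,-1,-3,6,0],
  [1.1,-1,-6,6,0],
  [1.1,-1,-9,6,0],
  [1.1,-1,-10.4,6,0],
  [1.1,-1,-10.4,6,0],
  [1.1,-1,-10.4,6,1],
  [1.1,-1,-10.4,6,1],
  [1.1,-1,-10.4,6,1],
  [1.1,-1,-10.4,6,1],
  [1.1,-1,-10.4,6,1],
], squeeze=40)

```text
t: 26.0
tcp_pos: [453.7, 171.6, 266.7]
tool_rot: [0.086, 0.956, -0.002, 0.28]
ft_force: [0.3, 0.4, -1.4]
finger_gap: 46.7
grasp_force: 0.0
```

```bash
python3 st.py
```

```text
26.0 tcp [453.7 171.6 266.7] j [ 0.258  0.377  2.012 -0.728  0.283 -0.478]
z [ 0.535 -0.051 -0.843] y [0.165 0.985 0.045] grasp [538.9 163.4 132.5] [ 0.3  0.4 -1.4]
```

move_arm([
  [0,-0.4,0,0,1],
  [0,-0.4,0,0,1],
  [0,-0.4,0,0,1],
  [0,-0.4,0,0,1],
  [0,-0.4,0,0,1],
])

```text
t: 26.62
tcp_pos: [454.0, 167.7, 267.6]
tool_rot: [0.086, 0.956, -0.004, 0.279]
ft_force: [-0.0, -5.1, 0.6]
finger_gap: 24.6
grasp_force: 40.0
```

```bash
python3 st.py
```

```text
26.62 tcp [454.  167.7 267.6] j [ 0.249  0.373  2.013 -0.717  0.285 -0.498]
z [ 0.533 -0.055 -0.844] y [0.166 0.985 0.041] grasp [538.9 159.  133.2] [-0.  -5.1  0.6]
```

Gripped at 24.6 mm, 40 N. Now lifting.

move_arm([
  [0,0,1,0,1],
  [0,0,2.5,0,1],
  [0,0,4.5,0,1],
  [0,0,6.5,0,1],
  [0,0,8.5,0,1],
  [0,0,10.5,0,1],
  [0,0,12.5,0,1],
  [0,0,14.5,0,1],
  [0,0,16.5,0,1],
  [0,0,18.5,0,1],
  [0,0,20,0,1],
  [0,0,21,0,1],
  [0,0,21.4,0,1],
  [0,0,21.4,0,1],
])

```text
t: 28.38
tcp_pos: [454.0, 167.7, 481.5]
tool_rot: [0.086, 0.956, -0.004, 0.279]
ft_force: [-0.1, -4.8, 0.6]
finger_gap: 24.4
grasp_force: 40.0
```

```bash
python3 st.py
```

```text
28.38 tcp [454.  167.7 481.5] j [ 0.249  0.099  1.688 -0.252  0.833 -1.022]
z [ 0.533 -0.055 -0.844] y [0.166 0.985 0.041] grasp [538.9 158.9 347.1] [-0.1 -4.8  0.6]
```

move_arm([
  [0,0,0,0,0.5],
  [0,0,0,0,0.3],
  [0,0,0,0,0.2],
  [-2,0,0,0,0.1],
  [-6,0,0,0,0],
  [-9,2,0,0,0],
])

```text
t: 29.12
tcp_pos: [362.9, 187.9, 481.5]
tool_rot: [0.087, 0.956, -0.003, 0.279]
ft_force: [0.5, 0.8, 0.5]
finger_gap: 79.9
grasp_force: 0.0
```

```bash
python3 st.py; python3 - <<'E'
from kin import *
from h import *
for h in (-8,-12,-16,-20):
  z=pose((0,0,0),32.4,h)[1][:,2]; hd=np.array([z[0],z[1],0])/np.hypot(z[0],z[1])
  for b in (0,60,110):
    T,M=pose(np.array([643,215,38])-b*hd,32.4,h); print(h,b,T.round(),joints(T,M).round(2))
for n in ["scene"]:
    C=cam(n); im,d=bot.capture(n); cv2.imwrite("pics/s2.png",cv2.resize(im[130:320,200:440],None,fx=3,fy=3)); P=cloud(d,C)
    for t in ["slim_center","wide_center","shutter_tab","shutter_edge"]:
        for r in bot.place_of(t,n)[:2]: print(t,round(r["score"],2),world(r["at"],C).round(1))
C=cam("wrist"); im,d=bot.capture("wrist"); cv2.imwrite("pics/w2.png",im)
for t in ["slim_center","wide_center","shutter_tab"]:
        for r in bot.place_of(t,"wrist")[:2]: print("w",t,round(r["score"],2),world(r["at"],C).round(1))
E
```

```text
29.12 tcp [362.9 187.9 481.5] j [ 0.375 -0.04   1.833 -0.329  0.861 -0.861]
z [ 0.534 -0.053 -0.844] y [0.168 0.985 0.044] grasp [447.9 179.4 347.2] [0.5 0.8 0.5]
-8 0 [559. 227. 172.] [ 0.46  0.7   1.73 -0.95  0.38 -0.13]
-8 60 [499. 235. 172.] [ 0.52  0.65  1.87 -1.14  0.37  0.13]
-8 110 [450. 242. 172.] [0.59 0.61 1.97 5.01 0.38 0.33]
-12 0 [560. 233. 172.] [ 0.47  0.71  1.71 -0.94  0.43 -0.07]
-12 60 [501. 245. 172.] [ 0.55  0.66  1.84 -1.09  0.43  0.15]
-12 110 [452. 256. 172.] [ 0.62  0.63  1.93 -1.18  0.44  0.32]
-16 0 [561. 239. 172.] [ 0.49  0.72  1.69 -0.93  0.48 -0.02]
-16 60 [503. 255. 172.] [ 0.57  0.67  1.81 -1.03  0.49  0.17]
-16 110 [455. 269. 172.] [ 0.65  0.64  1.9  -1.1   0.5   0.32]
-20 0 [563. 244. 172.] [ 0.5   0.73  1.66 -0.91  0.54  0.03]
-20 60 [506. 265. 172.] [ 0.59  0.69  1.77 -0.99  0.54  0.2 ]
-20 110 [459. 282. 172.] [ 0.67  0.66  1.85 -1.03  0.56  0.32]
slim_center 0.87 [645.3 216.1  34.8]
slim_center 0.5 [723.4 407.1  30.9]
wide_center 0.58 [635.5  93.5  33.9]
shutter_tab 0.76 [544.1 160.7 339.1]
shutter_edge 0.83 [601.9 150.8 221.7]
shutter_edge 0.38 [690.1 141.   -1. ]
w slim_center 0.82 [715.2 405.3  30.8]
w slim_center 0.57 [644.4 217.9  39. ]
w wide_center 0.69 [635.7  91.7  35. ]
w wide_center 0.62 [732.7 161.7   2.2]
```

move_arm([
  [0,3,-4,-5,0],
  [0,6,-9,-10,0],
  [2,8.8,-14,-14.4,0],
  [5,8.8,-19,-14.4,0],
  [8,8.8,-24,-14.4,0],
  [10.5,8.8,-27.5,-14.4,0],
  [11.7,8.8,-29,-14.4,0],
  [11.7,8.8,-29,-14.4,0],
])

```text
t: 30.58
tcp_pos: [481.7, 275.7, 189.8]
tool_rot: [0.206, 0.938, -0.038, 0.276]
ft_force: [-0.1, -0.2, 0.6]
finger_gap: 91.9
grasp_force: 0.0
```

```bash
python3 st.py; python3 - <<'E'
from h import *
C=cam("wrist"); im,d=bot.capture("wrist"); cv2.imwrite("pics/w3.png",im); P=cloud(d,C)
for t in ["slim_center","wide_center"]:
        for r in bot.place_of(t,"wrist")[:3]: print("w",t,round(r["score"],2),world(r["at"],C).round(1))
m=(np.hypot(P[...,0]-645,P[...,1]-216)<38)&(P[...,2]>15)&(P[...,2]<70)&(d>0); q=P[m]
from scipy.optimize import least_squares
for it in range(3):
    r=least_squares(lambda c:np.hypot(q[:,0]-c[0],q[:,1]-c[1])-24,[645,216],loss='soft_l1') if it==0 else r
s=q[(q[:,2]<58)]
r=least_squares(lambda c:np.hypot(s[:,0]-c[0],s[:,1]-c[1])-24,[645,216],loss='soft_l1'); print(len(s),r.x.round(1),"top z",np.percentile(q[:,2],98).round(1))
E
```

```text
30.57 tcp [481.7 275.7 189.8] j [ 0.482  0.633  1.821 -0.992  0.494  0.192]
z [ 0.502 -0.186 -0.845] y [0.407 0.912 0.041] grasp [561.6 246.1  55.3] [-0.1 -0.2  0.6]
w slim_center 0.73 [646.4 219.2  35.8]
w wide_center 0.53 [733.9 163.7   2.7]
1845 [645.2 217.9] top z 62.1
```

View pics/w3.png

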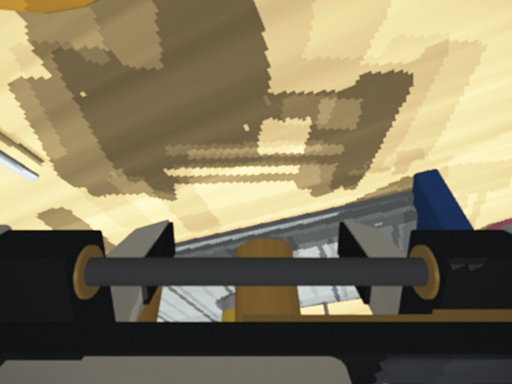

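move_arm([
  [1.4,-0.5,-0.6,0,0],
  [2.8,-0.9,-1.2,0,0],
  [4.2,-1.4,-1.7,0,0],
  [5.6,-1.9,-1.7,0,0],
  [7,-2.3,-1.7,0,0],
  [8.2,-2.8,-1.7,0,0],
  [8.2,-2.8,-1.7,0,0],
])

```text
t: 31.6
tcp_pos: [564.2, 247.5, 174.4]
tool_rot: [0.206, 0.938, -0.037, 0.277]
ft_force: [0.2, -0.9, 0.7]
finger_gap: 91.5
grasp_force: 0.0
```

```bash
python3 st.py
```

```text
31.6 tcp [564.2 247.5 174.4] j [ 3.700e-01  7.230e-01  1.671e+00 -9.050e-01  4.670e-01 -1.000e-03]
z [ 0.504 -0.184 -0.844] y [0.407 0.912 0.044] grasp [644.4 218.1  40.1] [ 0.2 -0.9  0.7]
```

move_arm([
  [0,0,0,0,0.4],
  [0,0,0,0,0.5],
  [0,0,0,0,0.6],
  [0,0,0,0,0.7],
  [0,0,0,0,0.8],
  [0,0,0,0,0.8],
  [0,0,0,0,0.8],
], squeeze=20)

```text
t: 32.48
tcp_pos: [563.0, 248.3, 174.7]
tool_rot: [0.205, 0.938, -0.037, 0.277]
ft_force: [-2.4, 0.2, 1.9]
finger_gap: 48.5
grasp_force: 19.6
```

move_arm([
  [0,0,0.4,0,0.8],
  [0,0,1,0,0.8],
  [0,0,1.2,0,0.8],
  [0,0,1.2,0,0.8],
])

```text
t: 32.98
tcp_pos: [563.1, 248.3, 186.8]
tool_rot: [0.205, 0.938, -0.037, 0.277]
ft_force: [-0.8, -0.1, -2.9]
finger_gap: 48.3
grasp_force: 19.6
```

```bash
python3 st.py
```

```text
32.98 tcp [563.1 248.3 186.8] j [ 0.372  0.702  1.667 -0.869  0.483 -0.042]
z [ 0.504 -0.184 -0.844] y [0.406 0.913 0.044] grasp [643.4 219.1  52.5] [-0.8 -0.1 -2.9]
```

move_arm([
  [-1,0.4,0,0,0.8],
  [-2.6,1,0,0,0.8],
  [-4.4,1.6,0,0,0.8],
  [-6.2,2.3,0,0,0.8],
  [-8,2.9,0,0,0.8],
  [-9.6,3.5,0,0,0.8],
  [-11,4,0.8,-2,0.8],
  [-12,4,2.4,-8,0.8],
  [-12.4,3,4.2,-16,0.8],
  [-12.4,1.5,6,-24,0.8],
  [-12.4,0,7,-32,0.8],
])

```text
t: 34.35
tcp_pos: [438.7, 248.5, 257.7]
tool_rot: [0.458, 0.844, -0.112, 0.256]
ft_force: [-0.6, 0.0, -1.7]
finger_gap: 48.4
grasp_force: 19.6
```

```bash
python3 st.py
```

```text
34.35 tcp [438.7 248.5 257.7] j [ 0.511  0.503  1.808 -0.751  0.891  0.438]
z [ 0.33  -0.424 -0.844] y [0.83  0.556 0.045] grasp [491.2 181.  123.4] [-0.6  0.  -1.7]
```

move_arm([
  [0,-2,0,-6,0.8],
  [0.1,-5,0,-14,0.8],
  [0.2,-8.5,0,-22,0.8],
  [0.3,-12,0,-30,0.8],
  [0.4,-15,-1,-33,0.8],
  [0.5,-16.6,-3,-33,0.8],
  [0.5,-17,-5,-33,0.8],
  [0.5,-17,-6.6,-33,0.8],
  [0.5,-17,-7.6,-33,0.8],
  [0.5,-17,-8.1,-33,0.8],
  [0.5,-17,-8.3,-33,0.8],
  [0.5,-17,-8.3,-33,0.8],
])

```text
t: 35.85
tcp_pos: [444.2, 78.5, 173.9]
tool_rot: [0.677, 0.681, -0.18, 0.214]
ft_force: [0.4, 1.0, -2.1]
finger_gap: 48.0
grasp_force: 19.6
```

```bash
python3 st.py;  python3 - <<'E'
from h import *
C=cam("side"); im,d=bot.capture("side"); cv2.imwrite("pics/s3.png",cv2.resize(im[100:280,180:420],None,fx=3,fy=3)); P=cloud(d,C)
for t in ["mat","slim_center","wide_center","shutter_tab","glue"]:
        for r in bot.place_of(t,"side")[:2]: print(t,round(r["score"],2),world(r["at"],C).round(1))
E
```

```text
35.85 tcp [444.2  78.5 173.9] j [ 0.172  0.614  1.958 -0.826  0.815  0.821]
z [ 0.047 -0.534 -0.844] y [0.999 0.018 0.044] grasp [451.7  -6.6  39.5] [ 0.4  1.  -2.1]
mat 0.79 [449.8  -5.1   2.3]
mat 0.29 [627.4  89.2  36.7]
slim_center 0.85 [718.3 405.6  28.6]
wide_center 0.68 [ 4.468e+02  4.882e+02 -1.000e-01]
wide_center 0.48 [633.4  89.3  37. ]
shutter_tab 0.84 [541.7 157.6 337.4]
glue 0.7 [ 512.7 -173.4   -3. ]
```

View pics/s3.png

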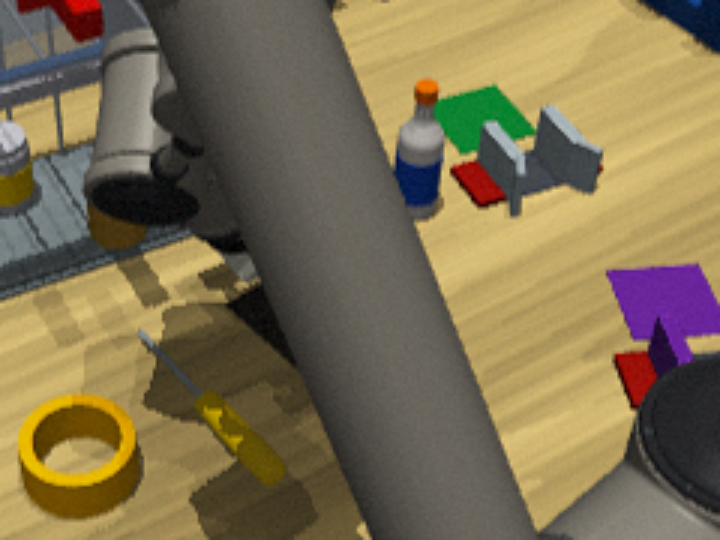

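move_arm([
  [0,0,-0.1,0,0.8],
  [0,0,-0.2,0,0.8],
  [0,0,-0.2,0,0.8],
])

```text
t: 36.52
tcp_pos: [444.2, 78.4, 172.4]
tool_rot: [0.677, 0.681, -0.18, 0.214]
ft_force: [-2.0, 2.9, 8.7]
finger_gap: 48.7
grasp_force: 19.7
```

move_arm([
  [0,0,0,0,0.8],
])

```text
t: 36.65
tcp_pos: [444.2, 78.4, 172.5]
tool_rot: [0.677, 0.681, -0.18, 0.214]
ft_force: [-2.2, 3.2, 9.2]
finger_gap: 48.4
grasp_force: 19.7
```

move_arm([
  [0,0,0,0,0.44],
  [0,0,0,0,0.38],
  [0,0,0,0,0.3],
  [0,0,0,0,0.2],
  [0,0,0,0,0.1],
  [-0.1,1.3,2.1,0,0],
  [-0.2,3,4.7,0,0],
  [-0.3,5.3,8.4,0,0],
])

```text
t: 37.65
tcp_pos: [440.7, 131.6, 255.9]
tool_rot: [0.677, 0.681, -0.181, 0.213]
ft_force: [0.8, 1.0, -0.1]
finger_gap: 91.4
grasp_force: 0.0
```

```bash
python3 st.py;  python3 - <<'E'
from h import *
from scipy.optimize import least_squares
C=cam("wrist"); im,d=bot.capture("wrist"); cv2.imwrite("pics/w4.png",im); P=cloud(d,C)
for r in bot.place_of("slim_center","wrist")[:3]: print("slim",round(r["score"],2),world(r["at"],C).round(1))
m=(np.hypot(P[...,0]-451,P[...,1]+7)<45)&(P[...,2]>12)&(P[...,2]<55)&(d>0); q=P[m]
r=least_squares(lambda c:np.hypot(q[:,0]-c[0],q[:,1]-c[1])-24,[451,-7],loss='soft_l1'); print(len(q),r.x.round(1))
m=(np.hypot(P[...,0]-451,P[...,1]+7)<30)&(P[...,2]>55)&(d>0);print(np.median(P[m],axis=0).round(1))
C=cam("scene"); im,d=bot.capture("scene"); cv2.imwrite("pics/s4.png",cv2.resize(im[160:340,80:320],None,fx=3,fy=3))
for t in ["mat","slim_center","gauge_mid","gauge","pass_pad","glue"]:
        for r in bot.place_of(t,"scene")[:3]: print(t,round(r["score"],2),world(r["at"],C).round(1))
# jaw tops -> gauge frame
P=cloud(d,C); m=(np.hypot(P[...,0]-492,P[...,1]+300)<75)&(np.abs(P[...,2]-55)<4)&(d>0); q=P[m][:,:2].astype(np.float32); print(len(q),q.mean(0),cv2.minAreaRect(q))
E
```

```text
37.65 tcp [440.7 131.6 255.9] j [ 0.284  0.482  1.858 -0.657  1.036  0.69 ]
z [ 0.044 -0.535 -0.844] y [0.999 0.017 0.041] grasp [447.8  46.4 121.5] [ 0.8  1.  -0.1]
slim 0.93 [451.2 -12.   35.9]
2207 [451.1  -9.5]
[450.7  -1.5  62.9]
mat 0.8 [452.6  -7.9   0.8]
slim_center 0.85 [451.9 -13.3  31.6]
slim_center 0.7 [721.6 406.2  30.8]
gauge_mid 0.75 [ 207.8 -252.5   -0.6]
gauge_mid 0.65 [ 496.4 -301.6    2. ]
gauge_mid 0.23 [ 587.  -316.6   -0.9]
gauge 0.71 [ 497.9 -302.7   -4.9]
gauge 0.66 [ 199.6 -250.4   -2.9]
pass_pad 0.83 [ 286.1 -289.9    2.7]
pass_pad 0.58 [ 587.  -314.    -0.9]
glue 0.63 [ 512.2 -176.7   -1.1]
279 [ 487.7781  -301.09378] ((484.11102294921875, -299.8883361816406), (92.71016693115234, 83.4113998413086), 80.03917694091797)
```

View pics/s4.png

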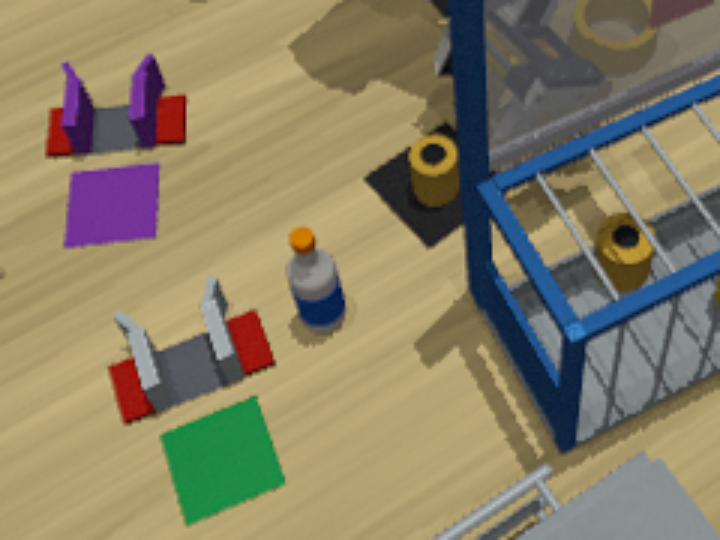

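move_arm([
  [-1,0,4,-10.6,0],
  [-2,-1,8,-21.2,0],
  [-3,-3,11.5,-31.8,0],
  [-4,-6,11.5,-42.4,0],
  [-4,-9.5,11.5,-53,0],
  [-4,-13,11.5,-63.6,0],
  [-4,-17,11.5,-74.2,0],
  [-4,-21,11.5,-84.8,0],
  [-4,-25,11.5,-95.4,0],
  [-4,-29,11.5,-106,0],
  [-3,-33,11.5,-116.6,0],
  [-2,-37,11.5,-127.2,0],
  [-1,-41,11.5,-137.8,0],
  [0,-45,11,-148.4,0],
  [1,-49,10,-159,0],
  [2,-53,9,-169.6,0],
  [3,-57,8,-180.2,0],
  [4,-60,7.4,-190.6,0],
  [4,-60,7.4,-190.6,0],
])

```text
t: 40.48
tcp_pos: [479.9, -470.9, 327.1]
tool_rot: [-0.614, 0.738, 0.197, 0.199]
ft_force: [0.4, 0.6, 0.1]
finger_gap: 91.6
grasp_force: 0.0
```

```bash
python3 st.py;  cat > jaw.py <<'E'
from h import *
from scipy.optimize import least_squares
C=cam("wrist"); im,d=bot.capture("wrist"); cv2.imwrite("pics/w5.png",im); P=cloud(d,C); np.savez("w5.npz",P=P,im=im,d=d)
for t in ["gauge_mid","gauge","pass_pad"]:
    for r in bot.place_of(t,"wrist")[:2]: print(t,round(r["score"],2),world(r["at"],C).round(1))
m=(d>0)&(np.hypot(P[...,0]-494,P[...,1]+301)<90)
for yaw in (-8.5,-9.5,-10.5):
    a=np.radians(yaw); X=(P[...,0]-494)*np.cos(a)+(P[...,1]+301)*np.sin(a); Y=-(P[...,0]-494)*np.sin(a)+(P[...,1]+301)*np.cos(a)
    s=m&(np.abs(X)<25)&(P[...,2]>51)&(P[...,2]<60)
    for sg in(1,-1):
        k=s&(Y*sg>0); q=Y[k]; 
        if len(q)>5: print(yaw,sg,len(q),np.percentile(q,[3,50,97]).round(1),"slope",np.polyfit(X[k],Y[k],1).round(3), np.median(P[k][:,2]).round(1))
E
python3 jaw.py
```

```text
40.48 tcp [ 479.9 -470.9  327.1] j [-0.963  0.79   1.016  0.364  1.773  2.356]
z [ 0.053  0.535 -0.843] y [-0.984  0.17   0.046] grasp [ 488.4 -385.6  192.9] [0.4 0.6 0.1]
gauge 0.94 [ 492.4 -297.6   -0.7]
gauge 0.38 [397.2 134.6  -1. ]
pass_pad 0.59 [ 588.8 -315.3    1.8]
pass_pad 0.55 [ 287.9 -291.7    1.1]
-8.5 1 522 [26.7 32.  41.2] slope [-1.8000e-02  3.2683e+01] 54.7
-8.5 -1 791 [-40.1 -34.3 -25.9] slope [-1.9000e-02 -3.3945e+01] 54.8
-9.5 1 519 [26.8 32.1 41. ] slope [-2.0000e-03  3.2753e+01] 54.8
-9.5 -1 789 [-40.1 -34.3 -25.8] slope [ -0.    -33.934] 54.8
-10.5 1 520 [26.7 31.8 41.1] slope [1.4000e-02 3.2667e+01] 54.8
-10.5 -1 788 [-40.2 -34.4 -25.8] slope [ 1.3000e-02 -3.3956e+01] 54.8
```

View pics/w5.png

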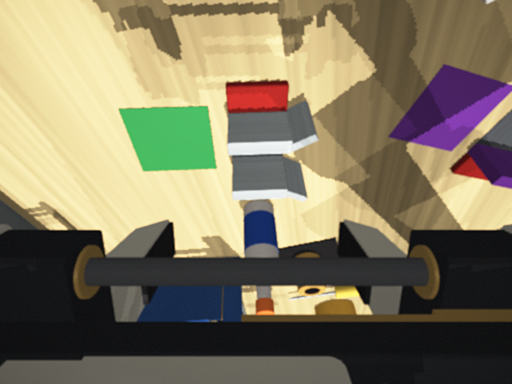

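move_arm([
  [-2,5,1,0,0],
  [-4.1,10.5,1,0,0],
  [-4.1,16.5,1,0,0],
  [-4.1,22.5,1,0,0],
  [-4.1,28.5,0,0,0],
  [-4.1,32.5,-4,0,0],
  [-4.1,33.8,-8.5,0,0],
  [-4.1,33.8,-8.5,0,0],
  [-4.1,33.8,-8.5,0,0],
])

```text
t: 41.8
tcp_pos: [440.6, -131.1, 246.1]
tool_rot: [-0.616, 0.737, 0.195, 0.2]
ft_force: [0.1, 0.1, 0.0]
finger_gap: 92.0
grasp_force: 0.0
```

```bash
python3 st.py;  python3 - <<'E'
from h import *
from scipy.optimize import least_squares
C=cam("wrist"); im,d=bot.capture("wrist"); cv2.imwrite("pics/w6.png",im); P=cloud(d,C)
for r in bot.place_of("slim_center","wrist")[:2]: print("slim",round(r["score"],2),world(r["at"],C).round(1))
m=(np.hypot(P[...,0]-451,P[...,1]+10)<40)&(P[...,2]>12)&(P[...,2]<58)&(d>0); q=P[m]
r=least_squares(lambda c:np.hypot(q[:,0]-c[0],q[:,1]-c[1])-24,[451,-10],loss='soft_l1'); print(len(q),r.x.round(1))
m=(np.hypot(P[...,0]-451,P[...,1]+10)<32)&(P[...,2]>60)&(P[...,2]<67)&(d>0);q=P[m][:,:2].astype(np.float32);print(len(q),cv2.minEnclosingCircle(q),np.median(P[m][:,2]))
E
```

```text
41.8 tcp [ 440.6 -131.1  246.1] j [-0.604  0.496  1.871  0.545  1.134  2.391]
z [ 0.054  0.533 -0.844] y [-0.985  0.165  0.042] grasp [449.1 -46.2 111.6] [0.1 0.1 0. ]
slim 0.64 [447.8  -7.6  34.1]
2776 [451.6  -8.5]
2310 ((451.4555358886719, -9.706664085388184), 24.364097595214844) 62.92293246428398
```

move_arm([
  [0.1,1,-1.6,0,0],
  [0.2,2.1,-3.4,0,0],
  [0.2,3.1,-5.1,0,0],
  [0.2,3.7,-6.2,0,0],
  [0.2,3.7,-6.2,0,0.3],
  [0.2,3.7,-6.2,0,0.42],
  [0.2,3.7,-6.2,0,0.5],
  [0.2,3.7,-6.2,0,0.6],
  [0.2,3.7,-6.2,0,0.7],
  [0.2,3.7,-6.2,0,0.8],
  [0.2,3.7,-6.2,0,0.8],
], squeeze=18)

```text
t: 43.28
tcp_pos: [442.3, -93.8, 182.8]
tool_rot: [-0.615, 0.737, 0.195, 0.199]
ft_force: [0.1, -0.9, 3.0]
finger_gap: 48.2
grasp_force: 17.9
```

```bash
python3 st.py
```

```text
43.27 tcp [442.3 -93.8 182.8] j [-0.534  0.598  1.946  0.634  0.963  2.321]
z [ 0.053  0.534 -0.844] y [-0.985  0.166  0.043] grasp [450.8  -8.8  48.5] [ 0.1 -0.9  3. ]
```

move_arm([
  [0,0,0.5,0,0.8],
  [0,0,2,0,0.8],
  [-1.5,0,4.5,0,0.8],
  [-3.5,-1.5,7.5,0,0.8],
  [-5.5,-4,10,0,0.8],
  [-6.5,-8,10,0,0.8],
  [-6.5,-12.5,10,0,0.8],
  [-6.5,-17,10,0,0.8],
  [-6,-21.5,10,0,0.8],
  [-5,-25.5,9,0,0.8],
  [-3.9,-27.6,6.5,0,0.8],
  [-3.6,-27.8,4,0,0.8],
  [-3.6,-27.8,2,0,0.8],
  [-3.6,-27.8,0.8,0,0.8],
  [-3.6,-27.8,0.2,0,0.8],
  [-3.6,-27.8,0,0,0.8],
  [-3.6,-27.8,-0.1,0,0.8],
  [-3.6,-27.8,-0.1,0,0.8],
])

```text
t: 45.52
tcp_pos: [406.2, -371.7, 182.1]
tool_rot: [-0.615, 0.737, 0.195, 0.199]
ft_force: [0.3, 0.3, -1.9]
finger_gap: 48.2
grasp_force: 17.8
```

```bash
python3 st.py;  python3 - <<'E'
from h import *
C=cam("scene"); im,d=bot.capture("scene"); cv2.imwrite("pics/s5.png",cv2.resize(im[190:340,80:280],None,fx=4,fy=4))
for r in bot.place_of("slim_center","scene")[:2]: print("slim",round(r["score"],2),world(r["at"],C).round(1))
E
```

```text
45.52 tcp [ 406.2 -371.7  182.1] j [-0.97   0.754  1.563  0.367  1.296  2.165]
z [ 0.053  0.533 -0.844] y [-0.985  0.166  0.043] grasp [ 414.6 -286.8   47.7] [ 0.3  0.3 -1.9]
slim 0.62 [ 415.5 -290.    30.1]
```

View pics/s5.png

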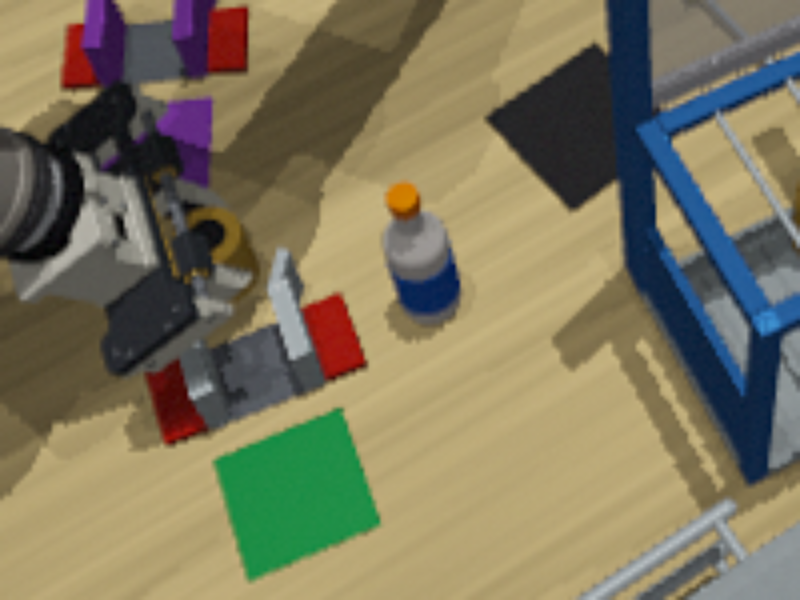

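move_arm([
  [0,0,-0.15,0,0.8],
  [1,-0.17,-0.15,0,0.8],
  [2,-0.34,-0.15,0,0.8],
  [3,-0.51,-0.15,0,0.8],
  [4,-0.68,-0.15,0,0.8],
  [4.5,-0.76,-0.15,0,0.8],
])

```text
t: 46.38
tcp_pos: [451.8, -379.2, 180.0]
tool_rot: [-0.616, 0.737, 0.196, 0.199]
ft_force: [-0.2, -0.3, -2.1]
finger_gap: 48.1
grasp_force: 17.8
```

move_arm([
  [0.7,-0.12,0,0,0.8],
  [1.4,-0.24,0,0,0.8],
  [1.4,-0.24,0,0,0.8],
])

```text
t: 46.75
tcp_pos: [465.5, -381.7, 180.1]
tool_rot: [-0.615, 0.737, 0.196, 0.199]
ft_force: [-0.3, -0.1, -3.0]
finger_gap: 48.0
grasp_force: 17.8
```

```bash
python3 st.py
```

```text
46.75 tcp [ 465.5 -381.7  180.1] j [-0.902  0.822  1.409  0.391  1.357  2.248]
z [ 0.053  0.534 -0.844] y [-0.985  0.166  0.043] grasp [ 473.8 -296.7   45.7] [-0.3 -0.1 -3. ]
```

move_arm([
  [0.8,-0.14,0,0,0.8],
  [1.6,-0.27,0,0,0.8],
  [2.1,-0.36,0,0,0.8],
  [2.1,-0.36,0,0,0.8],
  [3,-0.51,0,0,0.8],
  [4,-0.68,0,0,0.8],
  [5,-0.85,0,0,0.8],
  [6,-1.02,0,0,0.8],
  [7,-1.19,0,0,0.8],
  [8,-1.35,0,0,0.8],
  [9,-1.52,0,0,0.8],
  [10,-1.7,0,0,0.8],
  [11,-1.87,0,0,0.8],
  [11.4,-1.93,0,0,0.8],
  [11.4,-1.93,-0.05,0,0.8],
  [11.4,-1.93,-0.05,0,0.8],
])

```text
t: 48.75
tcp_pos: [579.0, -401.0, 179.9]
tool_rot: [-0.615, 0.737, 0.196, 0.199]
ft_force: [0.7, 0.7, -0.6]
finger_gap: 47.7
grasp_force: 17.9
```

```bash
python3 st.py
```

```text
48.75 tcp [ 579.  -401.   179.9] j [-0.797  0.976  1.05   0.425  1.51   2.412]
z [ 0.053  0.534 -0.844] y [-0.985  0.166  0.043] grasp [ 587.5 -316.    45.6] [ 0.7  0.7 -0.6]
```

move_arm([
  [0,0,-0.06,0,0.8],
  [0,0,-0.06,0,0.44],
  [0,0,-0.06,0,0.38],
  [0,0,-0.06,0,0.3],
  [0,0,-0.06,0,0.25],
  [0,0,-0.06,0,0.25],
  [-0.1,-0.8,1.3,0,0.25],
  [-0.2,-2.2,3.4,0,0.25],
  [-0.5,-4.3,6.8,0,0.25],
  [-0.7,-6.9,11,0,0.25],
  [-0.7,-9,14,0,0.25],
])

```text
t: 50.12
tcp_pos: [571.4, -492.3, 323.4]
tool_rot: [-0.616, 0.737, 0.194, 0.199]
ft_force: [0.6, -0.2, 0.1]
finger_gap: 68.5
grasp_force: 0.0
```

```bash
python3 st.py;  python3 - <<'E'
from h import *
C=cam("scene"); im,d=bot.capture("scene"); cv2.imwrite("pics/s6.png",im)
for t in ["slim_center","wide_center","tin","glue","tape","screwdriver","drill","shutter_tab","pass_pad"]:
    for r in bot.place_of(t,"scene")[:2]: print(t,round(r["score"],2),world(r["at"],C).round(1))
E
```

```text
50.12 tcp [ 571.4 -492.3  323.4] j [-0.884  0.975  0.646  0.414  1.911  2.5  ]
z [ 0.055  0.531 -0.845] y [-0.985  0.167  0.041] grasp [ 580.1 -407.7  188.8] [ 0.6 -0.2  0.1]
slim_center 0.66 [ 588.1 -315.8   28.1]
slim_center 0.4 [721.6 406.2  27.9]
wide_center 0.7 [ 585.9 -321.    26.7]
wide_center 0.63 [633.6  93.9  35.6]
tin 0.9 [734.8 164.4   3.1]
glue 0.91 [ 515.2 -178.1   -0.6]
shutter_tab 0.67 [600.4 150.1 222.8]
shutter_tab 0.64 [544.6 160.7 340.2]
pass_pad 0.81 [ 285.4 -291.5    1.3]
pass_pad 0.71 [ 587.8 -315.6    1. ]
```

View pics/s6.png

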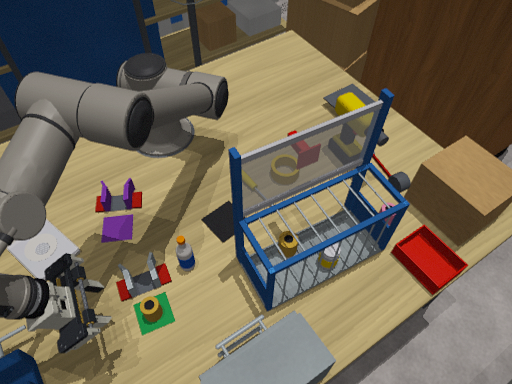

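The slim bush stands upright on the green pad at (150,308). The shutter is up, the wide bush is in place at (288,242), and the gripper is clear. I'll hand in.

```bash
python3 -c "
from station import bot
print(bot.sign_off())"
```

```text
the job is handed in; nothing more can be done
None
```

The job is handed in, with no verdict returned: the slim bush went via the mat through the gauge and stands upright on the green pad, the shutter is up, and the wide bush, tin and glue read in place at the end; the tape, screwdriver and drill were not re-measured, though I saw no contact with them.

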